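# Charge a grinding jar through a swing-arm funnel

## Task

Charge the steel grinding jar with the six orange grinding balls: swing the funnel on its stand until its spout is centred over the mouth of the jar, then lift the scoop by its upright black tab and pour all six balls through the funnel into the jar. Stand the empty scoop back on the blue mat, then swing the funnel aside until it is wholly clear of the jar seen from above. Leave the jar standing where it is and do not disturb the other things on the bench.

Things in the scene. Friction and masses are not known exactly. Their poses are not given: they have to be found in the camera images.
- swing (a joint): Swing angle of the funnel arm about the upright post of its grey stand (rad, -0.6 to 1.7). The arm, level, reaches from the post to the funnel; seen from above it turns clockwise as the value grows: about 0 it points roughly to the robot, about 1.5 roughly to the robot's left. It stays where it is left; it is held by friction of about 0.25 N m (about 3 N at the peg) and turns with a little more drag when moved faster. Does not move up or down.
- post (a point): Top of the steel post (18 mm thick) on the stand, on the swing axis, 147 mm above the bench. The stand (base plate 120 x 120 x 12 mm) is fixed to the bench.
- peg (a point): Upright round black peg on the swing arm, to push or pinch from above: 18 mm in diameter, free from 142 mm to 210 mm above the bench; this point is on its axis, 195 mm above the bench, 85 mm from the swing axis and 85 mm from the funnel's axis, on the line between them.
- spout (a point): Centre of the lower end of the funnel's spout, 100 mm above the bench, 170 mm from the swing axis. White funnel: spout 42 mm inside, 48 mm outside, 20 mm long; the cone widens above it to a round rim 136 mm in outer diameter (130 mm inside) at 177 mm above the bench.
- jar: Open steel grinding jar, loose, 0.9 kg, 72 mm in diameter, 95 mm high, mouth 58 mm inside, inner floor 6 mm up. Origin at the centre of its underside, z up. It stands near the circle on which the spout swings; the spout passes 5 mm above its rim.
- jar_mouth (a point): Centre of the jar's mouth, level with its rim, 95 mm above its underside.
- scoop: Open aluminium scoop, 118 mm long, 78 mm wide, side walls 38 mm high, 0.15 kg empty, loose on the mat. Origin at the centre of its underside, x towards its open front, z up. Inside, a level floor (rear 55 mm, 3 mm up), then a ramp that rises 16 degrees to the open front lip; the balls lie on the level rear part and roll out over the lip when the front is tipped down well beyond 16 degrees (about 45 is ample).
- scoop_tab (a point): Grip point in the scoop's upright black tab, near its centre of mass: tab 30 mm along the scoop's x, 16 mm thick along its y, from 43 mm to 89 mm above the scoop's underside; this point is 68 mm above the underside, 30 mm behind the origin. Axes as the scoop's. Below the tab a cross strip (18 mm along x, top 43 mm up) joins the side walls.
- scoop_lip (a point): Middle of the scoop's open front lip: 60 mm ahead of the scoop's origin and 20 mm above its underside, so 90 mm ahead of and 48 mm below the tab point. Inside width there 72 mm.
- mat: Blue mat, 180 x 200 x 3 mm, fixed on the bench. Origin at the centre of its underside.
- ball_1: Orange grinding ball, 20 mm in diameter, 25 g, one of six in the scoop. Origin at its centre.
- ball_2: Orange grinding ball, 20 mm in diameter, 25 g, one of six in the scoop. Origin at its centre.
- ball_3: Orange grinding ball, 20 mm in diameter, 25 g, one of six in the scoop. Origin at its centre.
- ball_4: Orange grinding ball, 20 mm in diameter, 25 g, one of six in the scoop. Origin at its centre.
- ball_5: Orange grinding ball, 20 mm in diameter, 25 g, one of six in the scoop. Origin at its centre.
- ball_6: Orange grinding ball, 20 mm in diameter, 25 g, one of six in the scoop. Origin at its centre.
- brown_bottle: Brown bottle with white cap, 48 mm wide, 106 mm high; bystander. Origin at the centre of its underside.
- lab_timer: Grey bench timer, 58 x 64 x 20 mm; bystander. Origin at the centre of its underside.
- red_marker: White and red marker pen, 132 mm long, lying; bystander. Origin at the centre of its underside.
Not all that is in view belongs to the job. What is shaped like the scoop but yellow is not meant. Leave any yellow look-alike of the jar alone.

How it is judged (in metres and radians):
On the way, in this order (a step that is already met when the one before it is completed fails the run):
1. the funnel's spout is centred over the jar's mouth (horizontal distance between spout and jar_mouth below 0.014 m), for 0.2 s.
2. the scoop is tipped over the funnel (horizontal distance between spout and jar_mouth below 0.014 m and angle between scoop's own z axis and vertical above 0.4 rad and horizontal distance between scoop_lip and spout below 0.085 m), for 0.1 s.
3. all six balls are in the jar, the funnel still over it (horizontal distance between each of ball_1, ball_2, ball_3, ball_4, ball_5, ball_6 and jar_mouth below 0.032 m and z of ball_1 in the frame of jar between 0 and 0.088 m and z of ball_2 in the frame of jar between 0 and 0.088 m and z of ball_3 in the frame of jar between 0 and 0.088 m and z of ball_4 in the frame of jar between 0 and 0.088 m and z of ball_5 in the frame of jar between 0 and 0.088 m and z of ball_6 in the frame of jar between 0 and 0.088 m and horizontal distance between spout and jar_mouth below 0.014 m), for 0.2 s.
4. the scoop stands upright on the mat, let go (horizontal distance between scoop and mat below 0.09 m and height (world z) of scoop below 0.012 m and angle between scoop's own z axis and vertical below 0.12 rad and contact force between the fingers and scoop below 0.1 N), for 0.2 s.
At the end, for the whole second after the job is handed in: All six balls are in the jar, which stands upright within 30 mm of its start; the scoop stands level (0.12 rad), released and at rest, within 90 mm of the mat's centre; the funnel is at rest, its spout over 102 mm from the jar's axis (all of step 4 and horizontal distance between each of ball_1, ball_2, ball_3, ball_4, ball_5, ball_6 and jar_mouth below 0.032 m and z of ball_1 in the frame of jar between 0 and 0.088 m and z of ball_2 in the frame of jar between 0 and 0.088 m and z of ball_3 in the frame of jar between 0 and 0.088 m and z of ball_4 in the frame of jar between 0 and 0.088 m and z of ball_5 in the frame of jar between 0 and 0.088 m and z of ball_6 in the frame of jar between 0 and 0.088 m and horizontal distance between spout and jar_mouth above 0.102 m and linear speed of scoop below 0.05 m/s and angle between jar's own z axis and vertical below 0.1 rad and distance of jar from where it was at the start of the episode below 0.03 m and velocity of joint swing between -0.05 and 0.05 rad/s); the robot touches nothing.
It fails at once if the jar is tipped or shifted more than 30 mm (angle between jar's own z axis and vertical above 0.25 rad or distance of jar from where it was at the start of the episode above 0.03 m).
It fails at once if a bystander is moved more than 30 mm (distance of any of brown_bottle, lab_timer, red_marker from where it was at the start of the episode above 0.03 m).
It also fails if it takes over 72 s, if anything falls off the work surface, if the arm or the gripper's body presses on something with over 40 N, if the wrist force passes 120 N, or if a joint passes its speed limit or range.

## Robot

A 7-joint arm with a two-finger parallel gripper is mounted at the origin on a cart in front of the work surface, level with it; the furniture and walls round the work are solid. World frame = base frame: x ahead of the robot, y to its left, z up, the work surface at z = 0. Lengths are in mm, angles in rad, forces in N, time in s.
With the tool pointing down it reaches from about 400 to 875 mm from the base axis. Payload 6.5 kg.
Tool frame: the origin (TCP) lies midway between the tips of the shut fingers; the grasp point (between the pads) lies 19 mm behind it; x points along the fingers, y is the direction in which the jaws open and shut, and the axes are right-handed (so a half turn about x gives the same grasp; the last joint's range is limited). The gripper opens to 85 mm and grips with 20 to 120 N. Pads are 22 mm wide; open, the fingers measure 114 mm over their backs; the gripper's body (76 mm by 85 mm) begins 54 mm behind the grasp point. The pads swing forward as they close: fully open they stand 13 mm farther back than shut.
Start: joints at [-1.214, 0.536, -0.004, 1.538, 0.003, 1.067, -0.071], TCP at [266.7, 592.758, 231.29] pointing down, gripper open.
Joint ranges: [-2.7, 2.7], [-0.37, 2.16], [-1.27, 1.26], [0.24, 2.4], [-1.31, 4.45], [0.19, 1.91], [-2.76, 2.76]. Speed limits (rad/s): [2.39, 2.39, 3.14, 3.14, 3.14, 3.14, 3.14].

## Interface

Orientations are given as a unit quaternion [w, x, y, z].
In Python, from plant import robot gives the robot as it stands.
- The arm moves only by the tool step_arm, never from a script. Its argument "series" is a list of rows, each a list of 6 numbers: the shift along the tool's x, y, z in mm, then the turn, a rotation vector about the tool's x, y, z in rad. A call has 1 to 8 rows; each row shifts and turns the pose as measured when the row begins, along the tool's axes as they then stand; what a row does not reach is not made up. A row lasts 1/10 s, in which the tool goes at most 50 mm and 8.59 degrees, less where a joint would pass 70% of its speed; a pose out of reach is approached as far as the arm can. A call is refused whole if a number of a shift passes 50 or a number of a turn 0.15, either way. A call with a gripper value outside its range is refused whole. "hand" is the opening, from -1 (shut) to 1 (fully open), set as the call begins (left out, the last holds). The fingers move at their own pace and stop on an object; the grip force is fixed at half the most. Time passes only in rows, so rows that do not move let the fingers close. It gives the time, the measured TCP pose, the force and the opening at its end, in the units of the state.
- robot.get_state(): the state, without advancing time (a new reading comes with each control period).
- robot.grab_frame(name): name is "scene" or "top"; returns the picture (384x512x3 uint8, blue, green, red); there is no depth.
- robot.camera_params(name): a dict with "K" (3x3 intrinsics, pixels), "rvec" (rotation vector, rad) and "tvec" (3), from world to camera coordinates, as OpenCV has them. Camera axes: x right, y down, z forward; pixel columns grow to the right and rows downward; lengths in mm; the calibration is good to about 2 mm. A picture is of the moment at which its call begins. camera_params takes no time and is no camera call.
- robot.finish_job(): hands the job in, once; it reports no verdict.
The state is a dict: "time_s": time; "joints": joint angles; "joint_velocities": joint speeds; "joint_torque": joint torques, N m; "eef_pos": TCP position; "tcp_rot": TCP orientation; "contact_force": force on the tool from outside, world axes, zero at the start; "moment": the same for the moment, N m; "finger_gap": finger opening in mm.
Only numpy, scipy, OpenCV 4.12 (cv2) and the standard library are available. Lean on these libraries where they do the work, as an engineer would, in place of code of your own. Each camera call takes 0.05 s, during which the arm holds its last target.

## Working session

There is one attempt and no reset: what is moved stays moved. The work goes in short steps, Python scripts to look and compute and a tool call to move; the robot and the scene stay as the last step left them, time stands still between calls to the robot, and variables do not carry over. Pictures are saved under pics/ and viewed, and the job is handed in when it is done.

Besides the shell and the picture viewer there is one more tool, called after "Emit:" as name([rows], argument=value, ...), one row to a line, values as JSON. step_arm: Moves the arm, as the interface text tells. Its arguments: {"type":"object","properties":{"series":{"type":"array","items":{"type":"array","items":{"type":"number"}}},"hand":{"type":"number"}},"required":["series"]}

```bash
ls; mkdir -p pics; python3 - <<'E'
from plant import robot
import cv2,json
s=robot.get_state();print(s)
for n in("scene","top"):
    cv2.imwrite(f"pics/{n}0.png",robot.grab_frame(n));p=robot.camera_params(n);print(n,p)
E
```

```text
pics
{'time_s': 0.0, 'joints': array([-1.21421249,  0.53716819, -0.00441658,  1.53889617,  0.00258762,
        1.06728768, -0.07120396]), 'joint_velocities': array([ 0.00035585, -0.00064369,  0.000997  ,  0.0003861 ,  0.00158389,
        0.00102743,  0.00142313]), 'joint_torque': array([-4.33815003e-04, -5.83401811e+01,  1.04855608e+00, -2.59106523e+01,
        1.23943298e-02,  9.51681635e-03,  2.33306298e-05]), 'eef_pos': array([266.45862888, 592.17027296, 230.40299358]), 'tcp_rot': array([ 0.69128427,  0.14773676,  0.6914545 , -0.14896507]), 'contact_force': array([1.08935426, 0.27520304, 0.10443149]), 'moment': array([0.00828135, 0.03683327, 0.06484691]), 'finger_gap': 85.52185609752394}
scene {'K': array([[470.46101688,   0.        , 257.27135149],
       [  0.        , 470.46101688, 188.83099754],
       [  0.        ,   0.        ,   1.        ]]), 'rvec': array([ 1.94222997, -0.71047849,  0.43177036]), 'tvec': array([-361.46056151,  268.51915896, 1063.01672348])}
top {'K': array([[446.02932365,   0.        , 255.68438815],
       [  0.        , 446.02932365, 185.09483867],
       [  0.        ,   0.        ,   1.        ]]), 'rvec': array([ 2.16487966, -1.84071736,  0.33442622]), 'tvec': array([ -49.02993629,  507.35372102, 1449.12148992])}
```

View pics/scene0.png

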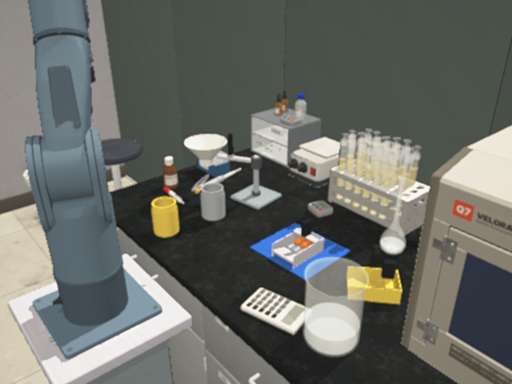

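View pics/top0.png

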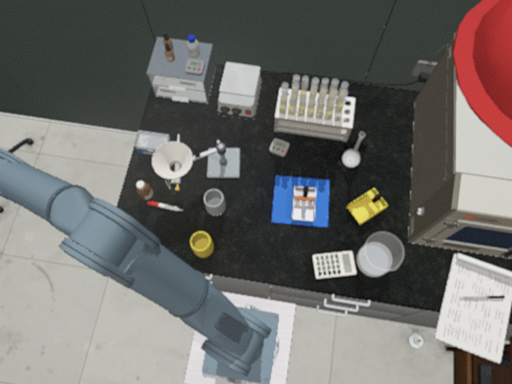

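```bash
cat > h.py <<'E'
import numpy as np,cv2
from plant import robot
from scipy.spatial.transform import Rotation as R
def cam(n):
    p=robot.camera_params(n);return p['K'],cv2.Rodrigues(p['rvec'])[0],p['tvec'].reshape(3)
def ray(n,u,v):
    K,Rm,t=cam(n);d=Rm.T@np.linalg.inv(K)@np.array([u,v,1.]);return -Rm.T@t,d
def onz(n,u,v,z):
    c,d=ray(n,u,v);return c+d*(z-c[2])/d[2]
def proj(n,P):
    K,Rm,t=cam(n);q=K@(Rm@np.asarray(P,float)+t);return q[:2]/q[2]
def tri(a,b):
    c1,d1=ray('scene',*a);c2,d2=ray('top',*b)
    A=np.stack([d1,-d2],1);s=np.linalg.lstsq(A,c2-c1,rcond=None)[0]
    p,q=c1+s[0]*d1,c2+s[1]*d2;return (p+q)/2,np.linalg.norm(p-q)
def pose():
    s=robot.get_state();q=s['tcp_rot'];return s,R.from_quat([q[1],q[2],q[3],q[0]])
E
python3 - <<'E'
import cv2,numpy as np
a=cv2.imread('pics/scene0.png');b=cv2.imread('pics/top0.png')
c=lambda im,x,y,w,h,s:cv2.resize(im[y:y+h,x:x+w],None,fx=s,fy=s,interpolation=cv2.INTER_CUBIC)
cv2.imwrite('pics/c1.png',np.vstack([c(b,130,125,133,75,6)[:, :798],]))
cv2.imwrite('pics/c2.png',c(b,260,165,133,75,6))
cv2.imwrite('pics/c3.png',c(a,240,210,160,100,5))
cv2.imwrite('pics/c4.png',c(a,140,125,160,115,5))
E
```

```text
(no output)
```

View pics/c1.png

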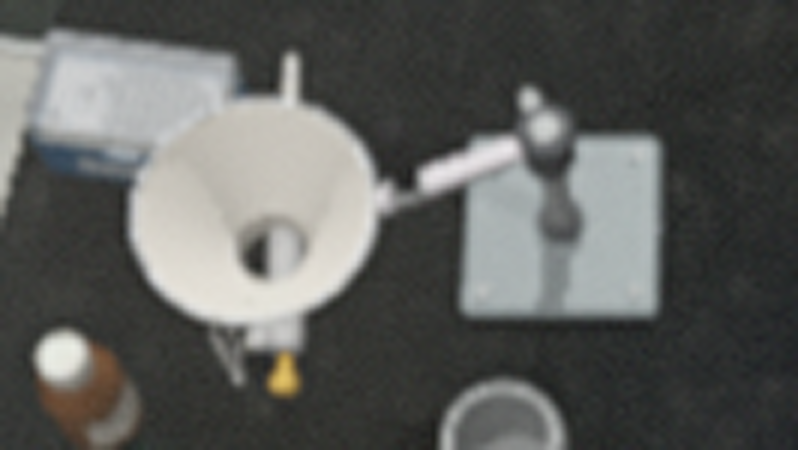

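View pics/c2.png

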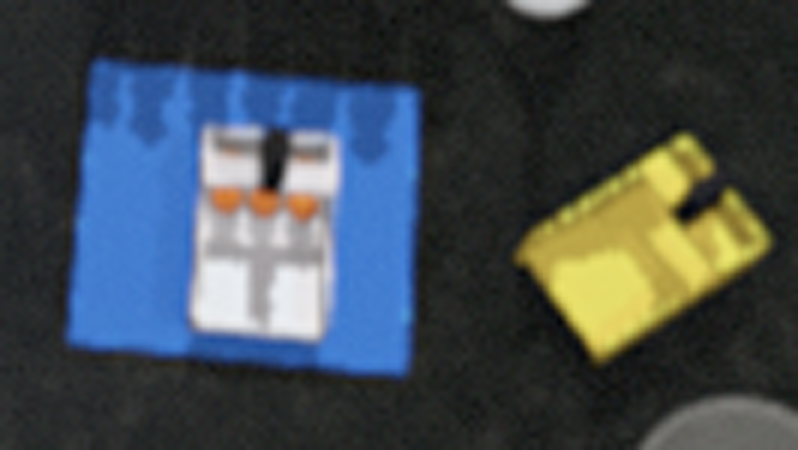

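View pics/c3.png

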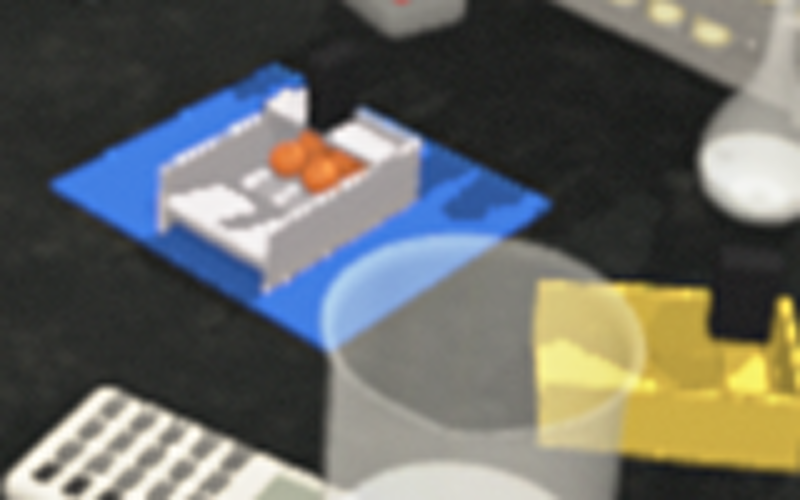

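View pics/c4.png

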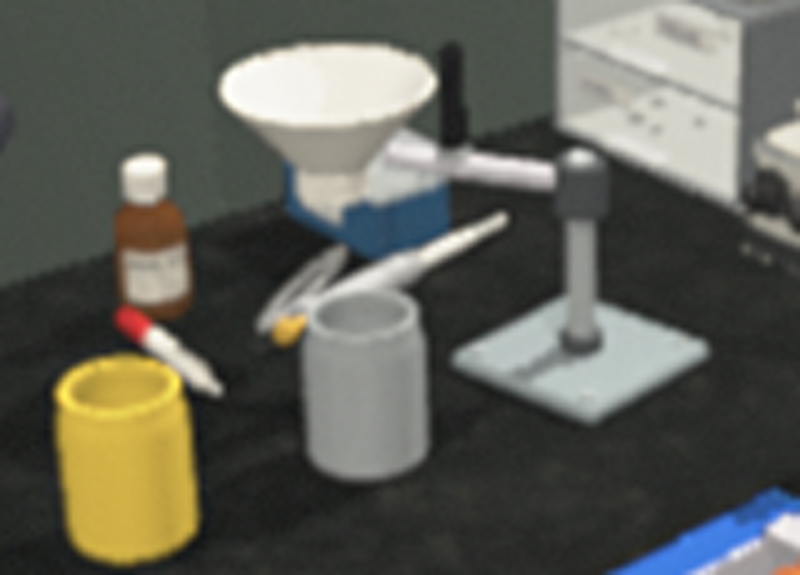

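```bash
python3 - <<'E'
import cv2,numpy as np
a=cv2.imread('pics/scene0.png');b=cv2.imread('pics/top0.png')
c=lambda im,x,y,w,h,s:cv2.resize(im[y:y+h,x:x+w],None,fx=s,fy=s,interpolation=cv2.INTER_CUBIC)
j=np.hstack([c(b,195,180,40,40,10),c(a,193,178,40,48,10)[:400]])
cv2.imwrite('pics/j.png',j)
cv2.imwrite('pics/p.png',np.hstack([c(b,195,135,40,40,10),c(a,220,125,40,40,10)]))
cv2.imwrite('pics/s.png',np.hstack([c(b,285,180,40,45,10),c(a,268,222,65,45,8)[:,:400].repeat(1,0)]) if False else c(b,285,178,40,48,12))
E
```

```text
(no output)
```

View pics/j.png

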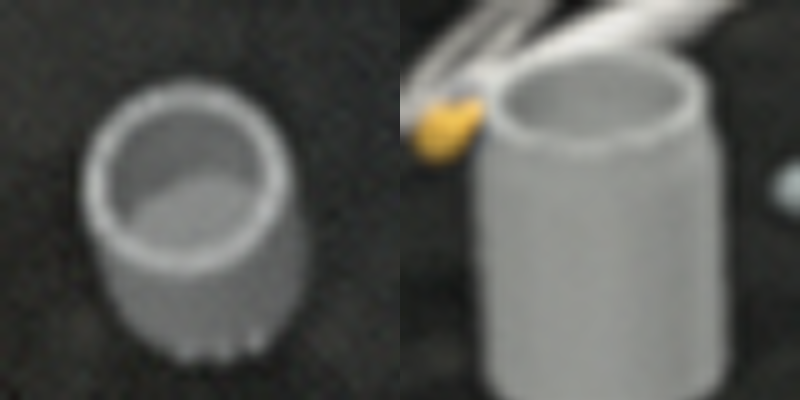

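View pics/p.png

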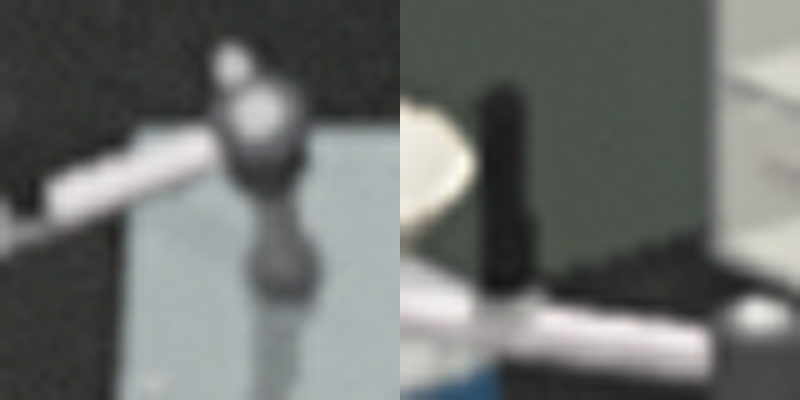

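View pics/s.png

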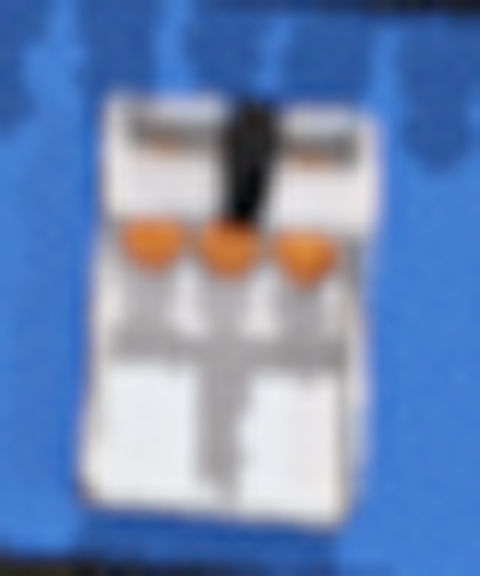

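```bash
python3 - <<'E'
from h import *
np.set_printoptions(precision=1,suppress=True)
b=cv2.imread('pics/top0.png');a=cv2.imread('pics/scene0.png')
J=onz('top',213.35,197.15,95);print('jar',J,onz('scene',212.65,187.55,95),tri((212.65,187.55),(213.35,197.15)))
P=onz('top',220.35,146.05,147);print('post',P,onz('scene',255.1,156.4,147),tri((255.1,156.4),(220.35,146.05)))
F=onz('top',172.1,159.8,177);print('funnel',F,'r',np.linalg.norm((F-P)[:2]))
# funnel rim scene: c4 ellipse x220..437,y45..135
print('funnel scene',onz('scene',140+65.7-.4,125+18-.4,177),'peg scene',onz('scene',229.7,133.7,210), 'mid',(F+P)/2)
print('jar r',np.linalg.norm((J-P)[:2]))
# mat
h=cv2.cvtColor(b,cv2.COLOR_BGR2HSV);m=cv2.inRange(h,(100,120,60),(125,255,255))
cs=max(cv2.findContours(m,0,2)[0],key=cv2.contourArea);r=cv2.minAreaRect(cs);print(r)
bx=cv2.boxPoints(r);W=np.array([onz('top',*p,3) for p in bx]);print('mat',W,W.mean(0),np.linalg.norm(W[0]-W[1]),np.linalg.norm(W[1]-W[2]))
s=lambda u,v:((u+.5)/12-.5+285,(v+.5)/12-.5+178)
for nm,u,v,z in [('rl',105,97,41),('rr',380,107,41),('lipL',82,498,41),('lipR',347,522,41),('lipC',215,508,23),('tabtop',248,107,92),('tabbase',240,220,46)]:
    print(nm,onz('top',*s(u,v),z))
E
```

```text
jar [441.3 168.9  95. ] [442. 168.  95.] (array([442. , 168.8,  94.5]), np.float64(1.0085553500909679))
post [611.2 173.1 147. ] [609.4 172.7 147. ] (array([610.8, 173.5, 146.5]), np.float64(1.2140469374815888))
funnel [521.7 317.3 177. ] r 169.63240394702123
funnel scene [515.9 306.2 177. ] peg scene [570.  248.4 210. ] mid [566.5 245.2 162. ]
jar r 169.9037631453329
((301.1065368652344, 200.827880859375), (58.486083984375, 49.25144577026367), 5.194429397583008)
mat [[ 409.2  -33.4    3. ]
 [ 598.5  -21.3    3. ]
 [ 612.  -236.7    3. ]
 [ 423.1 -240.     3. ]] [ 510.7 -132.9    3. ] 189.67509295246728 215.76361563829488
rl [547.9 -96.6  41. ]
rr [ 557.8 -177.9   41. ]
lipL [ 423.4 -106.5   41. ]
lipR [ 428.5 -183.1   41. ]
lipC [ 432.1 -145.9   23. ]
tabtop [ 531.6 -136.5   92. ]
tabbase [ 513.8 -140.9   46. ]
```

```bash
cat >> h.py <<'E'
import json
def log():
    s,r=pose()
    with open('log.jsonl','a') as f:f.write(json.dumps([list(map(float,s['joints'])),list(map(float,s['eef_pos'])),list(map(float,s['tcp_rot']))])+'\n')
    np.set_printoptions(precision=3,suppress=True)
    print('t',s['time_s'],'tcp',s['eef_pos'],'gap',s['finger_gap'],'F',s['contact_force']);print('j',s['joints']);print('X',r.as_matrix()[:,0],'Y',r.as_matrix()[:,1])
    return s,r
def to(p,yaw,pitchtilt=0,s=None):
    """shift/rotvec in tool frame to reach tcp p with tool y at world angle yaw (deg), tool down"""
    s,r=pose();y=np.array([np.cos(np.radians(yaw)),np.sin(np.radians(yaw)),0])
    if y@r.as_matrix()[:,1]<0:print('flip?')
    x=np.array([0,0,-1.]);T=np.stack([x,y,np.cross(x,y)],1)
    d=r.inv().apply(np.array(p)-s['eef_pos']);rv=(r.inv()*R.from_matrix(T)).as_rotvec();print('shift',d,'rot',rv);return d,rv
E
python3 - <<'E'
from h import *
log()
E
```

```text
t 0.1 tcp [266.474 592.224 230.464] gap 84.94045470388721 F [0.435 0.331 0.014]
j [-1.214  0.537 -0.004  1.539  0.003  1.067 -0.071]
X [-0.001 -0.002 -1.   ] Y [ 0.41   0.912 -0.002]
```

```bash
python3 - <<'E'
from h import *
to([568,247,240],30)
E
```

```text
shift [  -9.17663615 -191.14900766  416.61273971] rot [6.24468187e-01 6.21836952e-04 1.52503188e-03]
```

Emit:
step_arm([
  [-2, -21, 46, 0, 0, 0],
  [-2, -21, 46, 0, 0, 0],
  [-2, -21, 46, 0, 0, 0],
  [-2, -21, 46, 0, 0, 0],
  [-1, -21, 46, 0, 0, 0],
  [0, -21, 46, 0, 0, 0],
  [0, -21, 46, 0, 0, 0],
  [0, -21, 46, 0, 0, 0],
], hand=1)

```text
time_s: 0.9
eef_pos: [525.9, 295.7, 235.0]
tcp_rot: [0.69, 0.141, 0.695, -0.143]
contact_force: [0.9, 0.4, -0.0]
finger_gap: 85.2
```

```bash
python3 - <<'E'
from h import *
log();to([568,247,240],30)
E
```

```text
t 0.9 tcp [525.918 295.656 234.978] gap 85.22232629460927 F [ 0.887  0.352 -0.013]
j [-0.645  0.457  0.082  1.662 -0.046  1.033  0.618]
X [-0.008 -0.001 -1.   ] Y [ 0.394  0.919 -0.004]
shift [ -5.305 -28.164  57.811] rot [ 0.642 -0.005  0.006]
```

Emit:
step_arm([
  [-3, -14, 29, 0, 0, 0],
  [-3, -14, 29, 0, 0, 0],
  [0, 0, 0, 0.14, 0, 0],
  [0, 0, 0, 0.14, 0, 0],
  [0, 0, 0, 0.14, 0, 0],
  [0, 0, 0, 0.14, 0, 0],
  [0, 0, 0, 0.1, 0, 0],
  [0, 0, 0, 0, 0, 0],
])

```text
time_s: 1.7
eef_pos: [574.4, 230.9, 237.5]
tcp_rot: [0.6, 0.367, 0.603, -0.377]
contact_force: [-0.2, 0.6, 0.7]
finger_gap: 85.6
```

```bash
python3 - <<'E'
from h import *
log();to([568,247,182],30)
cv2.imwrite('pics/s1.png',cv2.resize(robot.grab_frame('scene')[110:220,150:310],None,fx=5,fy=5,interpolation=2))
cv2.imwrite('pics/t1.png',cv2.resize(robot.grab_frame('top')[110:220,130:290],None,fx=5,fy=5,interpolation=2))
E
```

```text
t 1.7 tcp [574.357 230.93  237.51 ] gap 85.57890105786518 F [-0.157  0.622  0.654]
j [-0.643  0.493  0.262  1.619 -0.136  1.062  0.119]
X [-0.011 -0.009 -1.   ] Y [ 0.895  0.446 -0.014]
shift [ 55.422   2.266 -17.416] rot [-0.061  0.003  0.014]
```

View pics/s1.png

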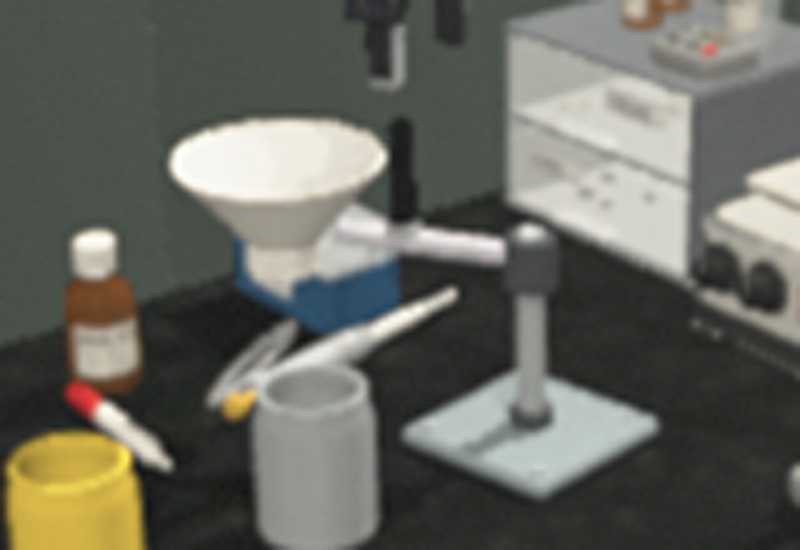

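View pics/t1.png

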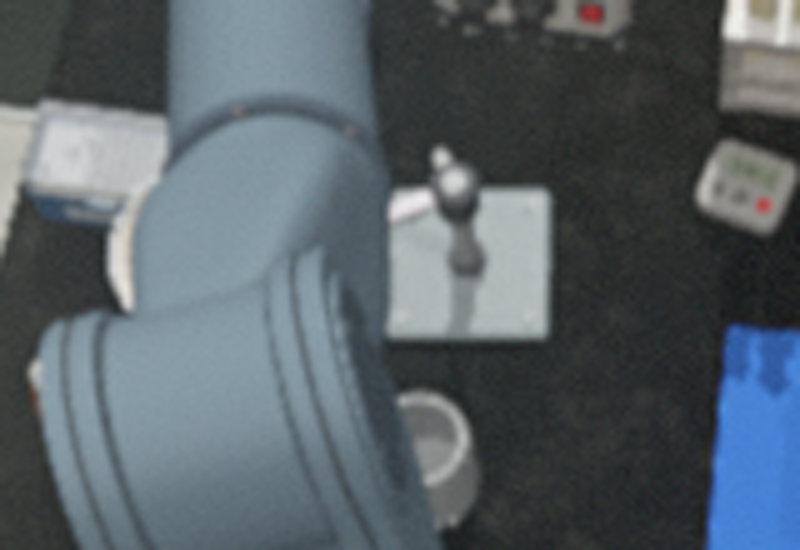

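Emit:
step_arm([
  [0, 2, -17, 0, 0, 0.01],
  [0, 0, 0, 0, 0, 0],
  [20, 0, 0, 0, 0, 0],
  [20, 0, 0, 0, 0, 0],
  [14, 0, 0, 0, 0, 0],
  [0, 0, 0, 0, 0, 0],
])

```text
time_s: 2.4
eef_pos: [567.2, 251.4, 182.5]
tcp_rot: [0.604, 0.367, 0.604, -0.368]
contact_force: [-0.1, -1.0, -1.5]
finger_gap: 85.3
```

```bash
python3 - <<'E'
from h import *
log();to([568,247,182],30)
cv2.imwrite('pics/s2.png',cv2.resize(robot.grab_frame('scene')[110:220,150:310],None,fx=5,fy=5,interpolation=2))
E
```

```text
t 2.4 tcp [567.245 251.363 182.481] gap 85.34920793930216 F [-0.127 -0.973 -1.546]
j [-0.66   0.547  0.238  1.674 -0.151  0.939  0.111]
X [-0.    -0.002 -1.   ] Y [ 0.888  0.46  -0.001]
shift [ 0.488 -1.335  4.221] rot [-0.046  0.001  0.001]
```

View pics/s2.png

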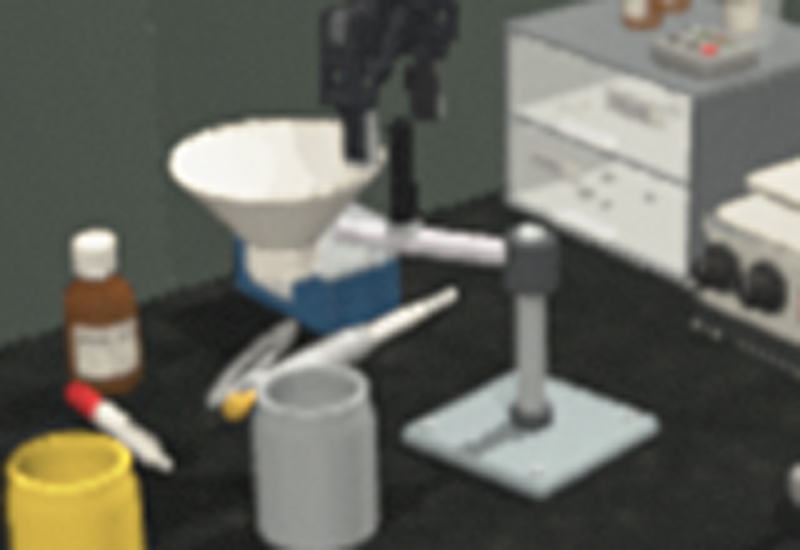

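Emit:
step_arm([
  [0, -1, 3, 0, 0, 0],
  [0, 0, 0, 0, 0, 0],
  [0, 0, 0, 0, 0, 0],
  [0, 0, 0, 0, 0, 0],
  [0, 0, 0, 0, 0, 0],
  [0, 0, 0, 0, 0, 0],
], hand=-1)

```text
time_s: 3.05
eef_pos: [570.6, 248.7, 187.1]
tcp_rot: [0.606, 0.369, 0.602, -0.366]
contact_force: [1.0, 0.7, -3.6]
finger_gap: 16.1
```

```bash
python3 - <<'E'
from h import *
s,r=log();p=s['eef_pos'];print(np.hypot(p[0]-610.5,p[1]-173),np.arctan2(p[1]-173,610.5-p[0]))
E
```

```text
t 3.05 tcp [570.603 248.69  187.055] gap 16.14386993528852 F [ 1.008  0.729 -3.608]
j [-0.655  0.541  0.24   1.672 -0.15   0.94   0.117]
X [ 0.006  0.002 -1.   ] Y [0.888 0.46  0.006]
85.56113378486133 1.0856940776905908
```

Emit:
step_arm([
  [0, -8, 0.4, -0.094, 0, 0],
  [0, -12, 0.8, -0.14, 0, 0],
  [0, -12, 0.8, -0.14, 0, 0],
  [0, -12, 0.8, -0.14, 0, 0],
  [0, -12, 0.8, -0.14, 0, 0],
  [0, -12, 0.8, -0.14, 0, 0],
  [0, -8, 0.4, -0.094, 0, 0],
  [0, 0, 0, 0, 0, 0],
])

```text
time_s: 3.85
eef_pos: [530.7, 185.9, 187.0]
tcp_rot: [0.71, 0.065, 0.698, -0.063]
contact_force: [-1.1, -3.4, 2.2]
finger_gap: 15.8
```

```bash
python3 - <<'E'
from h import *
s,r=log();p=s['eef_pos'];print(np.hypot(p[0]-610.5,p[1]-173),np.arctan2(p[1]-173,610.5-p[0]))
E
```

```text
t 3.85 tcp [530.655 185.876 187.026] gap 15.755809479397216 F [-1.089 -3.368  2.172]
j [-0.446  0.431  0.034  1.832 -0.013  0.863  0.982]
X [ 0.017  0.003 -1.   ] Y [0.18  0.984 0.006]
80.87626215147796 0.15988563666829303
```

Emit:
step_arm([
  [0, -8, -1.5, -0.09, 0, 0],
  [0, -8, -1, -0.09, 0, 0],
  [0, 0, 0, 0, 0, 0],
  [0, 0, 0, 0, 0, 0],
])

```text
time_s: 4.25
eef_pos: [530.3, 171.0, 187.0]
tcp_rot: [0.716, 0.005, 0.698, -0.001]
contact_force: [0.2, -1.2, -0.6]
finger_gap: 16.1
```

```bash
python3 - <<'E'
from h import *
s,r=log();p=s['eef_pos'];print(np.hypot(p[0]-610.5,p[1]-173),np.arctan2(p[1]-173,610.5-p[0]))
for n in('scene','top'):cv2.imwrite(f'pics/{n}3.png',robot.grab_frame(n))
E
```

```text
t 4.25 tcp [530.304 171.002 186.994] gap 16.107867557736327 F [ 0.165 -1.208 -0.588]
j [-0.395  0.419 -0.002  1.85   0.008  0.848  1.16 ]
X [ 0.025  0.004 -1.   ] Y [0.009 1.    0.005]
80.22095649236279 -0.024903713609926024
```

View pics/scene3.png

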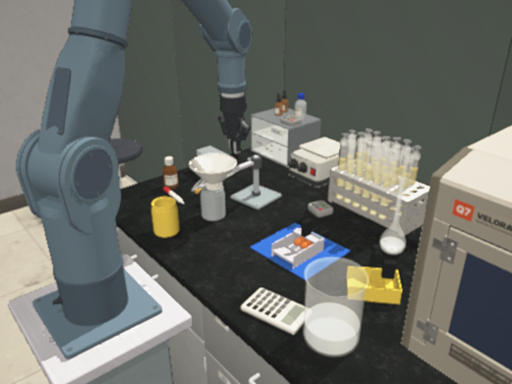

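View pics/top3.png

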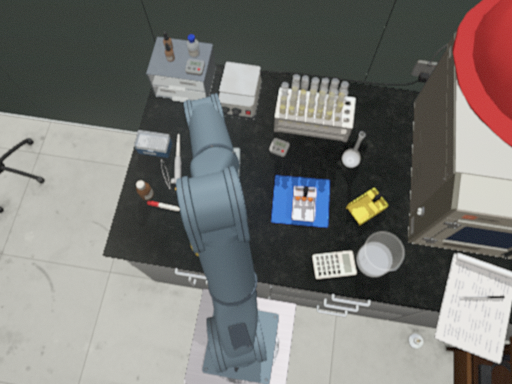

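Emit:
step_arm([
  [0, 0, 0, 0, 0, 0],
  [0, 0, 0, 0, 0, 0],
  [0, 0, 0, 0, 0, 0],
  [0, 0, 0, 0, 0, 0],
  [-30, 0, 0, 0, 0, 0],
  [-40, 0, 0, 0, 0, 0],
  [-20, -20, 0, 0, 0, 0],
  [0, -48, 0, 0, 0, 0],
], hand=1)

```text
time_s: 5.15
eef_pos: [526.2, 113.1, 279.4]
tcp_rot: [0.716, 0.002, 0.699, 0.006]
contact_force: [0.7, -0.2, -0.7]
finger_gap: 85.4
```

Emit:
step_arm([
  [0, -48, 0, 0, 0, 0],
  [0, -48, 0, 0, 0, 0],
  [0, -48, 0, 0, 0, 0],
  [0, -48, 0, 0, 0, 0],
  [0, -20, 0, 0, 0, 0],
  [0, 0, 0, 0, 0, 0],
])

```text
time_s: 5.75
eef_pos: [527.6, -111.9, 280.0]
tcp_rot: [0.718, 0.003, 0.696, 0.003]
contact_force: [-0.2, 0.9, 0.1]
finger_gap: 85.5
```

```bash
python3 - <<'E'
from h import *
log();to([521,-139,120],93.5)
im=robot.grab_frame('top');cv2.imwrite('pics/t4f.png',im);im2=robot.grab_frame('scene');cv2.imwrite('pics/s4f.png',im2)
cv2.imwrite('pics/t4.png',cv2.resize(im[110:220,150:310],None,fx=5,fy=5,interpolation=2))
cv2.imwrite('pics/s4.png',cv2.resize(im2[130:230,170:290],None,fx=6,fy=6,interpolation=2))
E
```

```text
t 5.75 tcp [ 527.579 -111.891  280.022] gap 85.49915344199944 F [-0.173  0.856  0.104]
j [ 0.017  0.277  0.142  1.81  -0.061  1.028  1.755]
X [ 0.031  0.009 -0.999] Y [-0.     1.     0.009]
shift [159.488 -28.552 -11.562] rot [-0.061  0.031 -0.008]
```

View pics/t4.png

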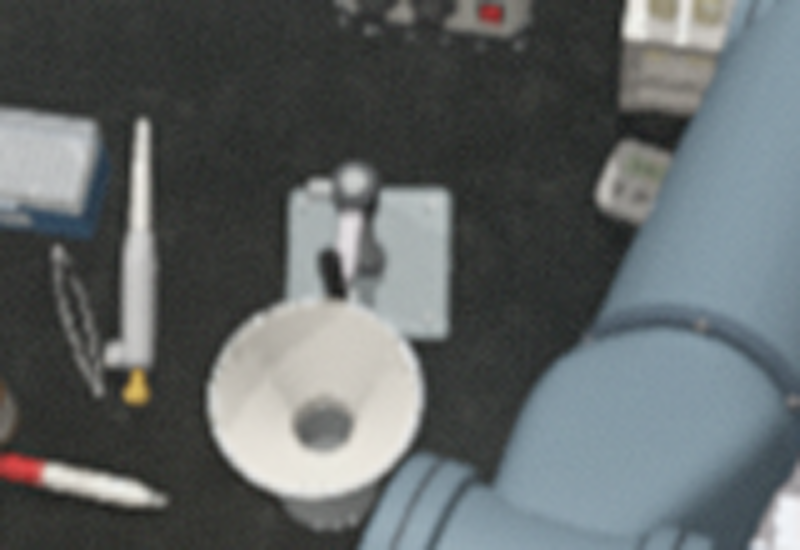

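View pics/s4.png

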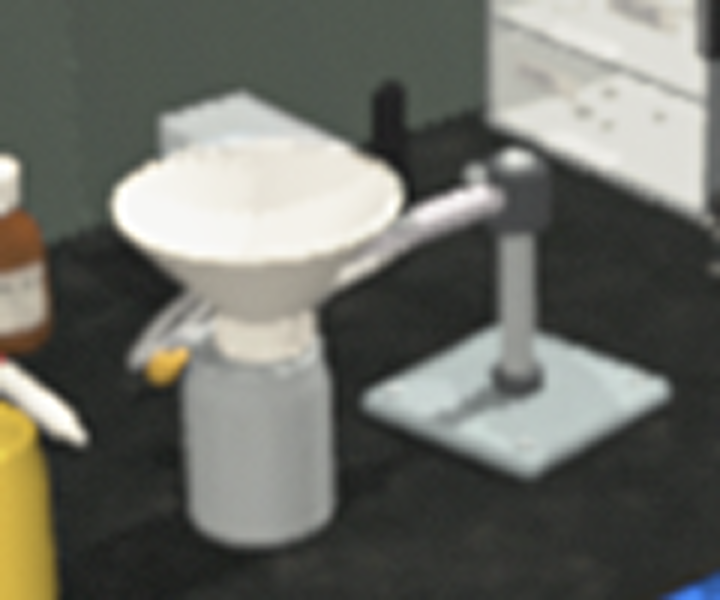

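```bash
python3 - <<'E'
from h import *
b=cv2.imread('pics/t4f.png');g=b.min(2)
m=cv2.inRange(cv2.GaussianBlur(g,(3,3),0),150,255);m[:165]=0;m[212:]=0;m[:,:190]=0;m[:,240:]=0
c=max(cv2.findContours(m,0,1)[0],key=cv2.contourArea);h=cv2.convexHull(c);e=cv2.fitEllipse(h);print(e)
F=onz('top',*e[0],177);print('funnel',F, 'expected px width',[proj('top',F+np.array([0,d,0])) for d in(68,-68)])
print('from post r',np.hypot(*(F-[610.5,173,0])[:2]))
for P in([441.5,168.6,100],):print(proj('scene',P),proj('top',P),'spout scene',onz('scene',213.5,188,100))
hole=((323+.5)/5-.5+150,(425+.5)/5-.5+110);print('hole top z120',onz('top',*hole,120),'z100',onz('top',*hole,100))
a=cv2.imread('pics/s4f.png')
e=cv2.fitEllipse(cv2.convexHull(max(cv2.findContours(cv2.inRange(cv2.GaussianBlur(a.min(2),(3,3),0)[150:177,180:245],140,255),0,1)[0],key=cv2.contourArea)));print(e)
E
```

```text
((216.10165405273438, 184.6211395263672), (40.891334533691406, 55.18476867675781), 40.676509857177734)
funnel [458.2070029  155.33620433 177.        ] expected px width [array([195.69580033, 181.51624542]), array([236.62594705, 187.744055  ])]
from post r 153.31394797638458
[212.30927222 186.01245467] [213.3158112  196.63294186] spout scene [436.63280723 155.68541108 100.        ]
hole top z120 [442.48010705 163.85569244 120.        ] z100 [449.2092853  167.05305468 100.        ]
((35.23385238647461, 13.243202209472656), (27.86676788330078, 56.82255935668945), 94.4737319946289)
```

```bash
python3 - <<'E'
from h import *
np.set_printoptions(precision=1,suppress=True)
F=onz('top',(316+.5)/5-.5+150,(398.5+.5)/5-.5+110,177);print(F,np.hypot(*(F-[610.5,173,0])[:2]))
# scene rim: x114..404, y137..~283(cone?) 
print('rim scene u',170+259/6-.4,'proj of jar axis z177',proj('scene',[441.5,168.6,177]),proj('top',[441.5,168.6,177]))
print(proj('scene',[441.5,168.6,100]), 'spout u',170+264/6-.4)
for d in(0,5,-5):print(d,proj('scene',[441.5,168.6+d,100])[0],proj('scene',[441.5,168.6+d,177])[0],proj('top',[441.5,168.6+d,177])[0])
print('peg top scene',onz('scene',170+390/6-.4,130+90/6-.4,210))
print('peg top top',onz('top',150+331/5-.4,110+258/5-.4,210))
E
```

```text
[440.5 162.8 177. ] 170.29219727924445
rim scene u 212.76666666666665 proj of jar axis z177 [211.1 162. ] [211.1 188.8]
[212.3 186. ] spout u 213.6
0 212.30927222327972 211.06061882953472 211.10457327368948
5 211.33001197940177 210.0593215732014 209.59594691593279
-5 213.29337335451805 212.0669938692011 212.61384399144228
peg top scene [525.4 165.5 210. ]
peg top top [526.  166.7 210. ]
```

Emit:
step_arm([
  [0, -28, -5, -0.06, 0.03, -0.008],
  [30, 0, 0, 0, 0, 0],
  [45, 0, 0, 0, 0, 0],
  [45, 0, 0, 0, 0, 0],
  [20, 0, 0, 0, 0, 0],
  [0, 0, 0, 0, 0, 0],
])

```text
time_s: 6.45
eef_pos: [528.7, -120.5, 137.0]
tcp_rot: [0.709, -0.028, 0.704, 0.034]
contact_force: [-0.1, 0.3, 0.6]
finger_gap: 85.3
```

```bash
python3 - <<'E'
from h import *
log();to([521,-139,54],93.5)
im2=robot.grab_frame('scene')
cv2.imwrite('pics/s5.png',cv2.resize(im2[180:290,220:380],None,fx=5,fy=5,interpolation=2))
E
```

```text
t 6.45 tcp [ 528.665 -120.513  136.95 ] gap 85.3257381088913 F [-0.076  0.292  0.559]
j [ 0.06   0.479  0.111  1.911 -0.089  0.75   1.882]
X [ 0.007  0.008 -1.   ] Y [-0.088  0.996  0.008]
shift [ 82.736 -18.38   -9.913] rot [ 0.027  0.008 -0.008]
```

View pics/s5.png

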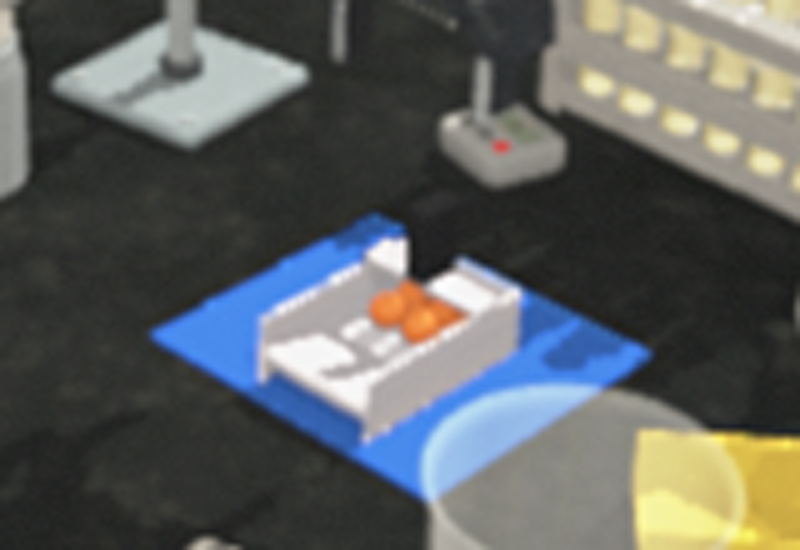

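Emit:
step_arm([
  [0, -18, -10, 0.027, 0.008, -0.008],
  [0, 0, 0, 0, 0, 0],
  [0, 0, 0, 0, 0, 0],
])

```text
time_s: 6.8
eef_pos: [523.3, -139.0, 141.8]
tcp_rot: [0.709, -0.022, 0.704, 0.021]
contact_force: [0.7, 0.1, 0.1]
finger_gap: 85.2
```

```bash
python3 - <<'E'
from h import *
log();to([521,-139,54],93.5)
E
```

```text
t 6.8 tcp [ 523.331 -139.01   141.767] gap 85.16750730984617 F [0.697 0.087 0.122]
j [ 0.077  0.47   0.127  1.912 -0.084  0.757  1.884]
X [ 0.007 -0.001 -1.   ] Y [-0.062  0.998 -0.001]
shift [87.749  0.277 -2.915] rot [0.001 0.007 0.001]
```

Emit:
step_arm([
  [25, 0, -2, 0, 0.007, 0],
  [30, 0, 0, 0, 0, 0],
  [20, 0, 0, 0, 0, 0],
  [11, 0, 0, 0, 0, 0],
  [0, 0, 0, 0, 0, 0],
  [0, 0, 0, 0, 0, 0],
])

```text
time_s: 7.4
eef_pos: [528.3, -140.6, 60.3]
tcp_rot: [0.712, -0.023, 0.702, 0.02]
contact_force: [0.5, 0.9, -0.4]
finger_gap: 84.9
```

```bash
python3 - <<'E'
from h import *
log();to([521,-139,54],93.5)
im2=robot.grab_frame('scene')
cv2.imwrite('pics/s6.png',cv2.resize(im2[180:290,220:380],None,fx=5,fy=5,interpolation=2))
E
```

```text
t 7.4 tcp [ 528.31  -140.624   60.273] gap 84.94397104768241 F [ 0.483  0.875 -0.364]
j [ 0.097  0.608  0.104  1.938 -0.107  0.586  1.902]
X [ 0.014 -0.003 -1.   ] Y [-0.06   0.998 -0.004]
shift [ 6.162  2.088 -7.286] rot [-0.001  0.014  0.004]
```

View pics/s6.png

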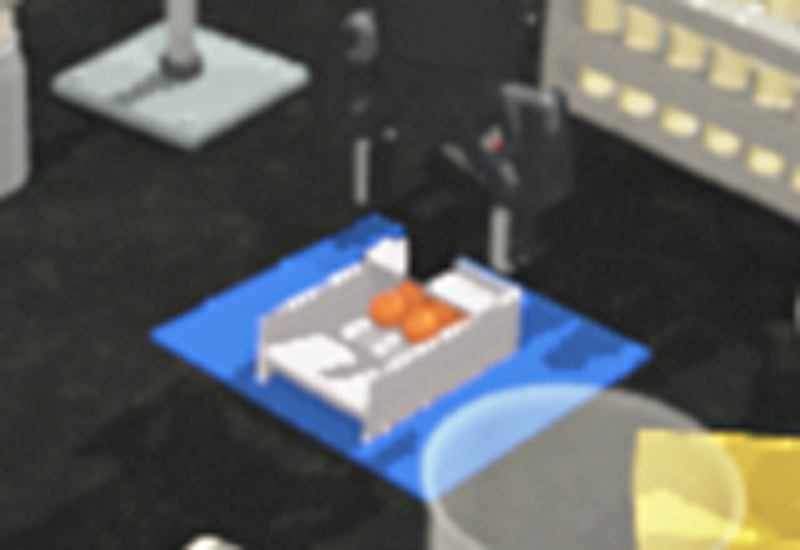

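Emit:
step_arm([
  [5, 2, -7, 0, 0.014, 0.004],
  [0, 0, 0, 0, 0, 0],
])

```text
time_s: 7.65
eef_pos: [521.9, -139.2, 56.7]
tcp_rot: [0.707, -0.022, 0.706, 0.021]
contact_force: [0.1, 0.5, -0.1]
finger_gap: 85.2
```

Emit:
step_arm([
  [0, 0, 0, 0, 0, 0],
  [0, 0, 0, 0, 0, 0],
  [0, 0, 0, 0, 0, 0],
  [0, 0, 0, 0, 0, 0],
  [0, 0, 0, 0, 0, 0],
], hand=-1)

```text
time_s: 8.15
eef_pos: [522.7, -139.0, 57.8]
tcp_rot: [0.708, -0.022, 0.705, 0.021]
contact_force: [0.0, 0.4, -2.8]
finger_gap: 15.3
```

```bash
python3 - <<'E'
from h import *
log()
im2=robot.grab_frame('scene')
cv2.imwrite('pics/s7.png',cv2.resize(im2[180:290,220:380],None,fx=5,fy=5,interpolation=2))
E
```

```text
t 8.15 tcp [ 522.725 -139.031   57.778] gap 15.303684532718808 F [ 0.022  0.354 -2.77 ]
j [ 0.097  0.61   0.103  1.944 -0.107  0.589  1.902]
X [ 0.004 -0.    -1.   ] Y [-0.06   0.998 -0.001]
```

View pics/s7.png

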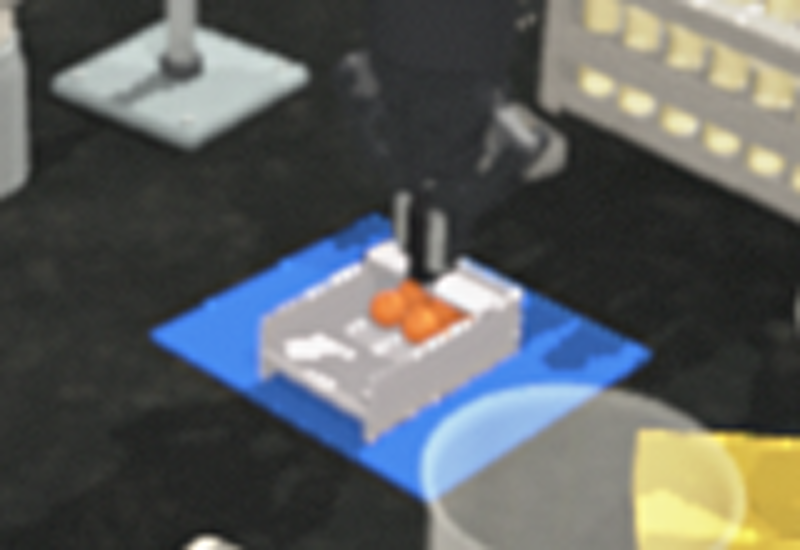

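```bash
cat > kin.py <<'E'
from h import *
from scipy.optimize import least_squares
D=[json.loads(l) for l in open('log.jsonl')]
def Rz(a):return R.from_euler('z',a)
def Ry(a):return R.from_euler('y',a)
def fk(j,p):
    # axes: j1 about -z; j2 pitch; j3 roll along arm; j4 pitch; j5 roll; j6 pitch; j7 roll
    h,L1,a1,y1,L2,a2,y2,T,a3,y3,a0,L0=p
    r=R.from_euler('z',-j[0]);pos=np.array([0,0,h])+r.apply([a0,L0,0])
    r=r*Ry(j[1]);r=r*R.from_euler('z',-j[2]);pos=pos+r.apply([a1,y1,L1])
    r=r*Ry(j[3]);r=r*R.from_euler('z',-j[4]);pos=pos+r.apply([a2,y2,L2])
    r=r*Ry(j[5]);pos=pos+r.apply([a3,y3,T]);r=r*R.from_euler('z',-j[6])
    return pos,r
def res(p):
    o=[]
    for j,e,q in D:
        o+=list(fk(j,p)[0]-e)
    return np.array(o+list(np.array(p)[[2,3,5,6,8,9,10,11]]*0.01))
S=least_squares(res,[300,400,0,0,400,0,0,200,0,0,0,0])
P=S.x
E
python3 - <<'E'
from kin import *
np.set_printoptions(precision=2,suppress=True)
print(P,np.abs(S.fun[:3*len(D)]).max())
for j,e,q in D[::3]:
    M=R.from_quat([q[1],q[2],q[3],q[0]]).as_matrix();print((fk(j,P)[1].as_matrix().T@M).round(2).tolist())
E
```

```text
[348.43 504.4   -0.01 -20.14 446.08  -0.01  -0.21 335.43  -0.01  -0.21
   0.   -24.4 ] 0.005077330330863106
[[0.0, -1.0, -0.0], [-0.0, 0.0, -1.0], [1.0, 0.0, -0.0]]
[[-0.0, -1.0, -0.0], [-0.0, 0.0, -1.0], [1.0, -0.0, -0.0]]
[[0.0, -1.0, 0.0], [-0.0, -0.0, -1.0], [1.0, 0.0, -0.0]]
[[0.0, -1.0, 0.0], [0.0, -0.0, -1.0], [1.0, 0.0, 0.0]]
```

```bash
cat >> kin.py <<'E'
C=np.array([[0,-1,0],[0,0,-1],[1,0,0.]])
lo=np.array([-2.7,-.37,-1.27,.24,-1.31,.19,-2.76]);hi=np.array([2.7,2.16,1.26,2.4,4.45,1.91,2.76])
def ik(p,Rm,j0,w=20):
    f=lambda j:(lambda a:np.r_[a[0]-p,300*(R.from_matrix(Rm.T@(a[1].as_matrix()@C))).as_rotvec(),w*0.02*(j-j0)])(fk(j,P))
    s=least_squares(f,np.clip(j0,lo+.01,hi-.01),bounds=(lo,hi));return s.x,np.linalg.norm(s.fun[:3]),np.linalg.norm(s.fun[3:6])/300
def pour(th,lip,psi,lf=90,lz=-35):
    """tcp and tool matrix for scoop front azimuth psi(deg), tilt th(deg), lip position; tool y = left? y axis = u rotated -90"""
    a=np.radians(psi);u=np.array([np.cos(a),np.sin(a),0]);up=np.array([0,0,1.]);t=np.radians(th)
    sx=u*np.cos(t)-up*np.sin(t);sz=u*np.sin(t)+up*np.cos(t)
    ty=np.array([np.sin(a),-np.cos(a),0]);T=np.stack([-sz,ty,np.cross(-sz,ty)],1)
    return np.array(lip)-lf*sx-lz*sz,T
E
python3 - <<'E'
from kin import *
np.set_printoptions(precision=2,suppress=True)
for psi in(183.5,200,160,100):
    j=np.array(D[-1][0])
    for th,z in((0,255),(25,222),(40,205),(50,195),(60,195),(70,195)):
        u=np.array([np.cos(np.radians(psi)),np.sin(np.radians(psi))])
        p,T=pour(th,[*(np.array([440.5,162])-17*u),z],psi)
        j,e,eo=ik(p,T,j);print(psi,th,p,j,round(e,2),round(eo,3))
E
```

```text
183.5 0 [547.3  168.53 290.  ] [-0.38  0.35  0.01  1.68 -0.    1.11  1.26] 0.0 0.0
183.5 25 [524.12 167.11 291.76] [-0.48  0.09 -0.02  2.09  0.33  0.59  0.89] 0.0 0.0
183.5 40 [503.83 165.87 289.66] [-0.54  0.   -0.09  2.33  1.08  0.4   0.07] 0.0 0.0
183.5 50 [488.45 164.93 286.44] [ 0.54  0.11 -1.27  2.4   1.66  0.58 -0.51] 6.7 0.024
183.5 60 [472.13 163.93 290.44] [ 0.37  0.18 -1.27  2.4   1.69  0.84 -0.62] 33.91 0.122
183.5 70 [455.36 162.91 291.54] [ 0.09  0.42 -1.27  2.4   1.74  1.35 -0.78] 58.09 0.208
200 0 [541.05 198.6  290.  ] [-0.39  0.35 -0.05  1.67  0.02  1.12  1.47] 0.0 0.0
200 25 [519.22 190.65 291.76] [-0.4   0.09 -0.07  2.09  0.11  0.53  1.37] 0.0 0.0
200 40 [500.12 183.7  289.66] [ 0.78  0.08 -1.27  2.3   0.88  0.19  0.64] 0.17 0.001
200 50 [485.64 178.43 286.44] [ 0.77  0.06 -1.27  2.4   2.15  0.19 -0.65] 14.45 0.044
200 60 [470.28 172.84 290.44] [ 0.8   0.01 -1.27  2.4   2.5   0.19 -1.01] 46.29 0.154
200 70 [454.49 167.09 291.54] [ 0.86 -0.06 -1.27  2.4   3.1   0.19 -1.61] 77.66 0.271
160 0 [541.05 125.4  290.  ] [-0.37  0.31  0.08  1.73 -0.03  1.1   0.94] 0.0 0.0

[... 204 characters left out ...]
11 -0.1   2.35  1.29  0.87 -0.67] 0.0 0.0
160 60 [470.28 151.16 290.44] [-0.37  0.26 -0.73  2.4   1.48  1.21 -0.96] 0.01 0.0
160 70 [454.49 156.91 291.54] [-0.12  0.72 -1.27  2.4   1.64  1.9  -1.11] 7.35 0.027
100 0 [459.08  56.63 290.  ] [-0.3   0.14  0.09  1.95 -0.01  1.05 -0.03] 0.0 0.0
100 25 [455.05  79.5  291.76] [-0.6   0.22  0.04  1.94  0.43  1.19 -0.59] 0.0 0.0
100 40 [451.52  99.52 289.66] [-0.76  0.34  0.03  1.91  0.58  1.35 -0.82] 0.0 0.0
100 50 [448.84 114.69 286.44] [-0.85  0.44  0.04  1.87  0.65  1.46 -0.93] 0.0 0.0
100 60 [446.   130.79 290.44] [-0.93  0.55  0.06  1.83  0.7   1.59 -1.  ] 0.0 0.0
100 70 [443.09 147.33 291.54] [-1.    0.66  0.08  1.78  0.73  1.7  -1.05] 0.0 0.0
```

Emit:
step_arm([
  [-8, 0, 0, 0, 0, 0],
  [-20, 0, 0, 0, 0, 0],
  [-32, 0, 0, 0, 0, 0],
  [-40, 0, 0, 0, 0, 0],
  [-40, 0, 0, 0, 0, 0],
  [-40, 0, 0, 0, 0, 0],
  [-28, 0, 0, 0, 0, 0],
  [-14, 0, 0, 0, 0, 0],
])

```text
time_s: 9.0
eef_pos: [516.8, -138.7, 286.4]
tcp_rot: [0.704, -0.021, 0.71, 0.021]
contact_force: [0.0, 0.3, -2.9]
finger_gap: 15.2
```

```bash
python3 - <<'E'
from h import *
log();to([459,-40,270],93.5)
im2=robot.grab_frame('scene')
cv2.imwrite('pics/s8.png',im2)
E
```

```text
t 9.0 tcp [ 516.801 -138.696  286.4  ] gap 15.228577635784974 F [ 0.046  0.302 -2.931]
j [ 0.051  0.286  0.156  1.783 -0.049  1.085  1.854]
X [-0.008  0.001 -1.   ] Y [-0.059  0.998  0.002]
shift [ 16.997 101.929 -51.695] rot [-0.002 -0.008 -0.002]
```

View pics/s8.png

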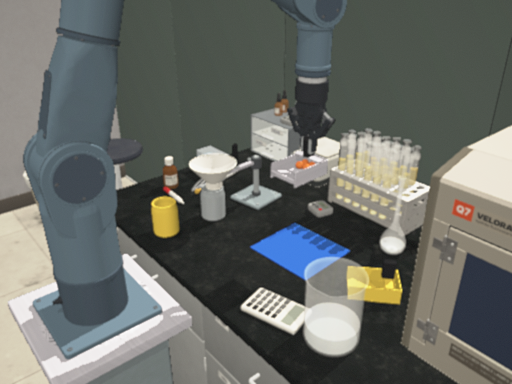

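Emit:
step_arm([
  [0, 8, -5, 0, -0.008, 0],
  [0, 18, -12, 0, 0, 0],
  [0, 22, -15, 0, 0, 0],
  [0, 18, -12, 0.02, 0, 0],
  [0, 10, -6, 0.06, 0, 0],
  [0, 3, -2, 0.1, 0, 0],
  [0, 0, 0, 0.12, 0, 0],
  [0, 0, 0, 0.12, 0, 0],
])

```text
time_s: 9.85
eef_pos: [448.0, -56.1, 278.9]
tcp_rot: [0.69, 0.131, 0.7, -0.131]
contact_force: [-0.6, -0.8, -3.3]
finger_gap: 15.4
```

Emit:
step_arm([
  [0, 0, 0, 0.13, 0, 0],
  [0, 0, 0, 0.13, 0, 0],
  [0, 0, 0, 0.13, 0, 0],
  [0, 0, 0, 0.13, 0, 0],
  [0, 0, 0, 0.13, 0, 0],
  [0, 0, 0, 0.13, 0, 0],
  [0, 0, 0, 0.06, 0, 0],
  [0, 0, 0, 0, 0, 0],
])

```text
time_s: 10.65
eef_pos: [433.9, -51.7, 267.2]
tcp_rot: [0.562, 0.407, 0.585, -0.42]
contact_force: [-0.3, 0.4, -2.9]
finger_gap: 15.4
```

```bash
python3 - <<'E'
from h import *
log();to([459,57,245],10)
E
```

```text
t 10.65 tcp [433.938 -51.721 267.229] gap 15.388969142967648 F [-0.305  0.361 -2.935]
j [-0.18   0.143  0.219  2.015 -0.04   1.023  0.381]
X [-0.036  0.004 -0.999] Y [ 0.948  0.317 -0.033]
shift [ 21.767  58.908 -94.861] rot [ 0.148 -0.013  0.034]
```

Emit:
step_arm([
  [0, 10, -7, 0.07, -0.007, 0.02],
  [0, 14, -10, 0.07, -0.007, 0.015],
  [0, 8, -6, 0, 0, 0],
  [0, 0, 0, 0, 0, 0],
])

```text
time_s: 11.05
eef_pos: [455.4, -19.9, 263.4]
tcp_rot: [0.543, 0.45, 0.545, -0.453]
contact_force: [-0.3, -0.1, -3.5]
finger_gap: 15.8
```

```bash
python3 - <<'E'
from h import *
log();to([459,57,245],10)
im2=robot.grab_frame('scene')
cv2.imwrite('pics/s9.png',im2)
E
```

```text
t 11.05 tcp [455.384 -19.878 263.4  ] gap 15.754106758997487 F [-0.256 -0.124 -3.536]
j [-0.238  0.163  0.204  2.001 -0.039  0.986  0.171]
X [-0.005 -0.001 -1.   ] Y [ 0.983  0.185 -0.005]
shift [ 18.337  17.844 -74.881] rot [ 0.011 -0.     0.005]
```

View pics/s9.png

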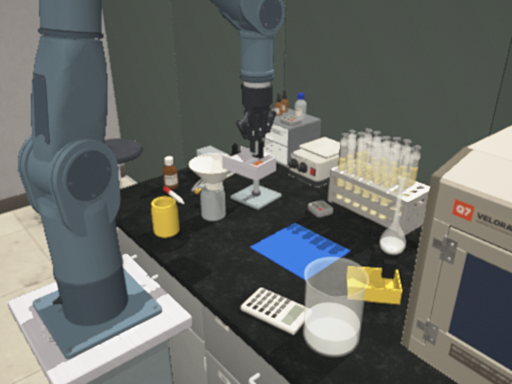

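Emit:
step_arm([
  [1, 3, -10, 0.01, 0, 0.005],
  [2, 4, -18, 0, 0, 0],
  [3, 5, -20, 0, 0, 0],
  [3, 4, -16, 0, 0, 0],
  [2, 2, -8, 0, 0, 0],
  [0, 0, -2, 0, 0, 0],
  [0, 0, 0, 0, 0, 0],
])

```text
time_s: 11.8
eef_pos: [456.5, 51.8, 250.4]
tcp_rot: [0.542, 0.451, 0.544, -0.456]
contact_force: [-0.3, 0.3, -4.0]
finger_gap: 15.2
```

```bash
python3 - <<'E'
from kin import *
s,r=log();p=s['eef_pos'];M=r.as_matrix()
print('lip',p+90*-M[:,2]+35*M[:,0])
psi=100;u=np.array([np.cos(np.radians(psi)),np.sin(np.radians(psi))])
for th in(15,30,45,55):
    q,T=pour(th,[*(np.array([440.5,162])-17*u),{15:208,30:204,45:198,55:195}[th]],psi);Rr=R.from_matrix(T)
    print(th,q,'shift',r.inv().apply(q-p),'rot',(r.inv()*Rr).as_rotvec());p=q;r=Rr
im2=robot.grab_frame('scene')
cv2.imwrite('pics/s10.png',cv2.resize(im2[100:230,160:330],None,fx=4.5,fy=4.5,interpolation=2))
E
```

```text
t 11.8 tcp [456.496  51.755 250.373] gap 15.16283244604251 F [-0.304  0.304 -3.965]
j [-0.343  0.188  0.148  2.004 -0.031  0.959 -0.001]
X [-0.006 -0.003 -1.   ] Y [ 0.984  0.177 -0.007]
lip [440.298 140.212 215.187]
15 [456.975  68.567 265.101] shift [-14.786   3.353 -16.429] rot [ 0.005 -0.26   0.006]
30 [453.948  85.734 279.311] shift [-18.237  -0.    -13.161] rot [ 0.    -0.262 -0.   ]
45 [450.205 106.958 286.388] shift [-16.905   0.    -15.125] rot [ 0.    -0.262  0.   ]
55 [447.438 122.655 288.799] shift [-12.975  -0.     -9.566] rot [-0.    -0.175  0.   ]
```

View pics/s10.png

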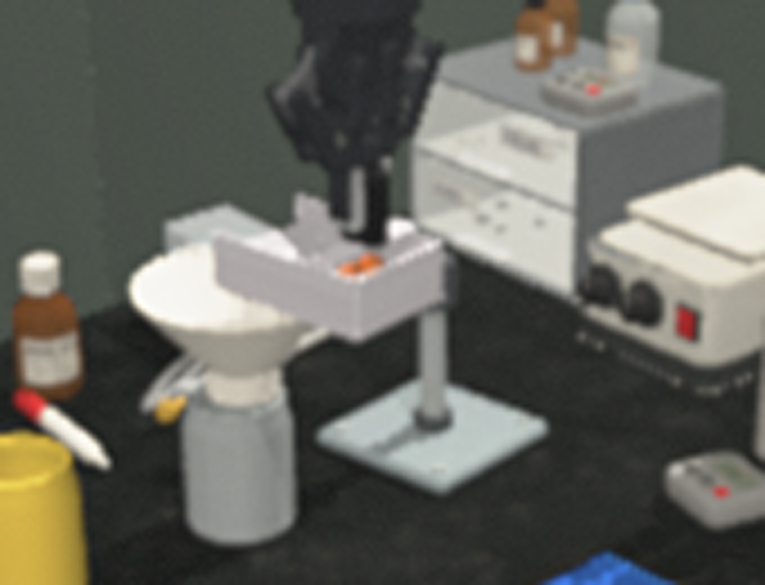

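Emit:
step_arm([
  [-5, 1, -5, 0, -0.08, 0],
  [-5, 1, -6, 0, -0.09, 0],
  [-5, 1, -6, 0, -0.08, 0],
  [0, 0, 0, 0, 0, 0],
])

```text
time_s: 12.25
eef_pos: [457.4, 64.8, 265.1]
tcp_rot: [0.605, 0.391, 0.466, -0.513]
contact_force: [-0.4, 0.9, -3.8]
finger_gap: 15.2
```

```bash
cat > pl.py <<'E'
from kin import *
s,r=log();p=s['eef_pos'];M=r.as_matrix()
print('lip',p+90*-M[:,2]+35*M[:,0],'tilt',np.degrees(np.arccos(-M[2,0])))
psi=100;u=np.array([np.cos(np.radians(psi)),np.sin(np.radians(psi))])
for th,z in((30,204),(45,198),(55,195)):
    q,T=pour(th,[*(np.array([440.5,162])-17*u),z],psi);Rr=R.from_matrix(T)
    print(th,q,'shift',r.inv().apply(q-p),'rot',(r.inv()*Rr).as_rotvec())
E
python3 pl.py
```

```text
t 12.25 tcp [457.413  64.826 265.066] gap 15.188336263985779 F [-0.417  0.903 -3.78 ]
j [-0.537  0.197  0.13   1.983  0.264  1.046 -0.382]
X [ 0.039 -0.256 -0.966] Y [ 0.986  0.168 -0.004]
lip [444.092 141.544 207.954] tilt 15.010811569007682
30 [453.948  85.734 279.311] shift [-19.247   0.03  -16.782] rot [-0.004 -0.262  0.006]
45 [450.205 106.958 286.388] shift [-31.664  -0.129 -35.765] rot [-0.003 -0.523  0.007]
55 [447.438 122.655 288.799] shift [-38.119  -0.233 -50.536] rot [-0.002 -0.698  0.007]
```

Emit:
step_arm([
  [-6, 0, -5, 0, -0.09, 0],
  [-7, 0, -6, 0, -0.09, 0],
  [-6, 0, -6, 0, -0.09, 0],
  [0, 0, 0, 0, 0, 0],
  [0, 0, 0, 0, 0, 0],
  [0, 0, 0, 0, 0, 0],
])

```text
time_s: 12.85
eef_pos: [454.8, 78.7, 277.8]
tcp_rot: [0.658, 0.321, 0.379, -0.566]
contact_force: [0.1, 0.2, 0.4]
finger_gap: 15.6
```

```bash
python3 pl.py; python3 - <<'E'
from h import *
im2=robot.grab_frame('scene')
cv2.imwrite('pics/s11.png',cv2.resize(im2[100:230,160:330],None,fx=4.5,fy=4.5,interpolation=2))
E
```

```text
t 12.85 tcp [454.754  78.662 277.778] gap 15.574839147792318 F [0.119 0.153 0.395]
j [-0.705  0.274  0.111  1.943  0.475  1.215 -0.671]
X [ 0.072 -0.501 -0.862] Y [ 0.988  0.154 -0.007]
lip [444.985 137.756 202.031] tilt 30.41896800168386
30 [453.948  85.734 279.311] shift [-4.924  0.283 -5.356] rot [-0.013  0.007  0.016]
45 [450.205 106.958 286.388] shift [-21.934  -0.191 -20.356] rot [-0.011 -0.255  0.018]
55 [447.438 122.655 288.799] shift [-32.079  -0.522 -32.879] rot [-0.01  -0.429  0.019]
```

View pics/s11.png

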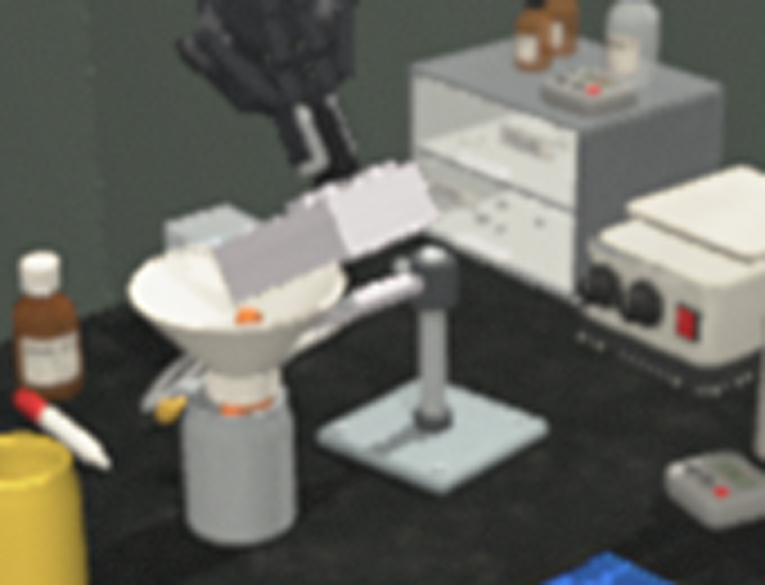

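Emit:
step_arm([
  [-7, 0, -6, 0, -0.08, 0],
  [-7, 0, -7, 0, -0.09, 0],
  [-8, 0, -7, 0, -0.09, 0],
  [-4, 0, -4, 0, -0.06, 0],
  [0, 0, 0, 0, 0, 0],
  [0, 0, 0, 0, 0, 0],
  [0, 0, 0, 0, 0, 0],
  [0, 0, 0, 0, 0, 0],
])

```text
time_s: 13.7
eef_pos: [452.7, 102.3, 288.2]
tcp_rot: [0.703, 0.232, 0.266, -0.617]
contact_force: [-0.2, 0.9, -1.3]
finger_gap: 15.5
```

```bash
python3 pl.py; python3 - <<'E'
from h import *
im2=robot.grab_frame('scene')
cv2.imwrite('pics/s12.png',cv2.resize(im2[100:230,160:330],None,fx=4.5,fy=4.5,interpolation=2))
cv2.imwrite('pics/t12.png',robot.grab_frame('top'))
E
```

```text
t 13.7 tcp [452.713 102.32  288.172] gap 15.54805303281979 F [-0.172  0.917 -1.254]
j [-0.866  0.436  0.11   1.867  0.616  1.444 -0.897]
X [ 0.098 -0.745 -0.66 ] Y [ 0.991  0.131 -0.001]
lip [448.321 135.17  197.471] tilt 48.677309171080466
30 [453.948  85.734 279.311] shift [18.322 -0.936  4.309] rot [-0.033  0.326  0.028]
45 [450.205 106.958 286.388] shift [-2.521 -1.879 -4.593] rot [-0.029  0.064  0.032]
55 [447.438 122.655 288.799] shift [-16.071  -2.575 -13.298] rot [-0.026 -0.11   0.035]
```

View pics/s12.png

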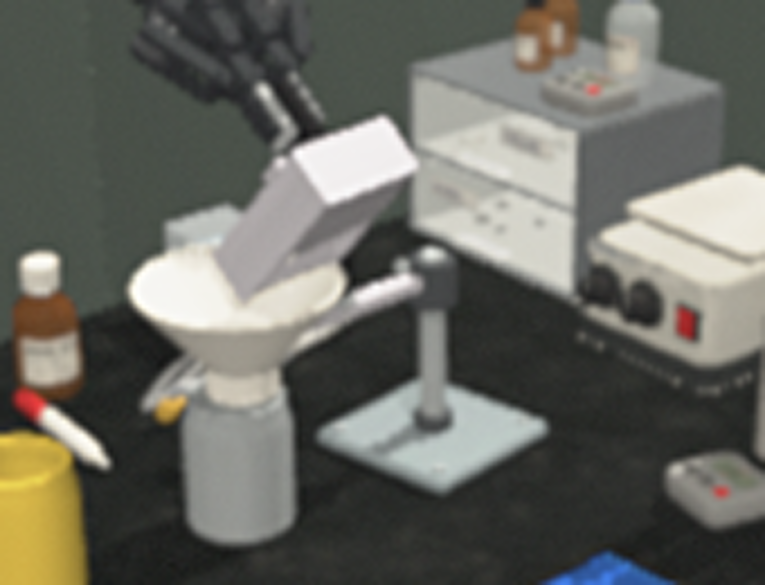

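View pics/t12.png

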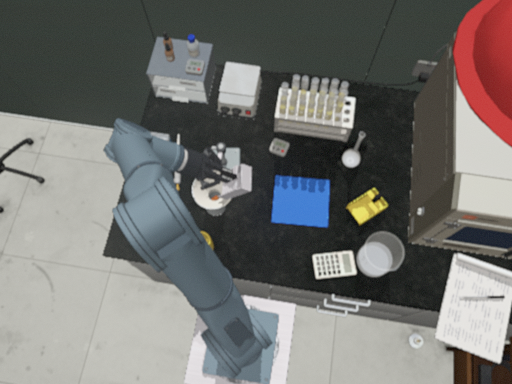

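```bash
python3 - <<'E'
import cv2
b=cv2.imread('pics/t12.png');cv2.imwrite('pics/t12c.png',cv2.resize(b[140:225,185:265],None,fx=7,fy=7,interpolation=2))
E
```

```text
(no output)
```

View pics/t12c.png

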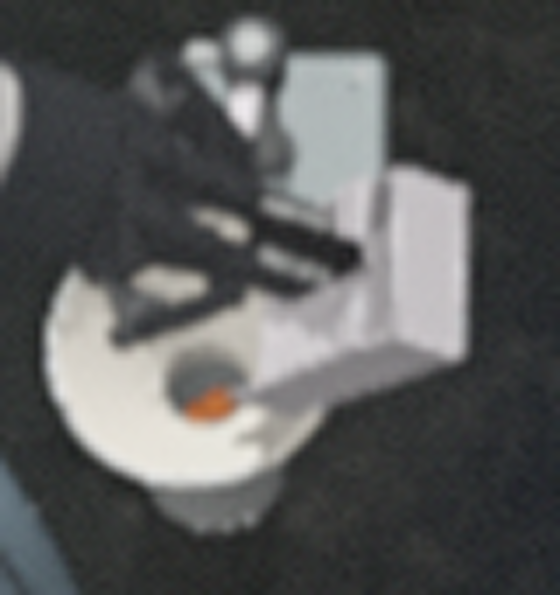

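Emit:
step_arm([
  [-6, 0, 0, 0, 0, 0],
  [5, 0, 8, 0, 0.1, 0],
  [6, 0, 8, 0, 0.14, 0],
  [5, 0, 8, 0, 0.14, 0],
  [5, 0, 8, 0, 0.14, 0],
  [4, 0, 8, 0, 0.14, 0],
  [4, 0, 8, 0, 0.14, 0],
  [0, 0, 10, 0, 0.05, 0],
])

```text
time_s: 14.6
eef_pos: [463.0, 45.8, 296.5]
tcp_rot: [0.528, 0.473, 0.541, -0.452]
contact_force: [-0.1, -0.4, -1.4]
finger_gap: 15.3
```

```bash
python3 pl.py; python3 - <<'E'
from h import *
im2=robot.grab_frame('scene')
cv2.imwrite('pics/s13.png',cv2.resize(im2[100:230,160:330],None,fx=4.5,fy=4.5,interpolation=2))
im2=robot.grab_frame('top')
cv2.imwrite('pics/t13.png',cv2.resize(im2[140:225,185:305],None,fx=6,fy=6,interpolation=2))
to([459,-60,260],10)
E
```

```text
t 14.6 tcp [462.976  45.762 296.479] gap 15.30565209477352 F [-0.106 -0.435 -1.445]
j [-0.338  0.135  0.184  1.947 -0.066  1.052  0.019]
X [ 0.006  0.034 -0.999] Y [0.99  0.143 0.011]
lip [450.341 135.975 264.434] tilt 1.9709930754816058
30 [453.948  85.734 279.311] shift [ 18.454  -3.427 -40.271] rot [-0.034 -0.556 -0.003]
45 [450.205 106.958 286.388] shift [ 12.076  -4.029 -62.031] rot [-0.034 -0.818  0.001]
55 [447.438 122.655 288.799] shift [ 10.181  -4.505 -78.033] rot [-0.035 -0.992  0.004]
shift [ 32.99103286 -18.83780264 103.9874746 ] rot [-0.03425995 -0.02859494 -0.00973981]
```

View pics/s13.png

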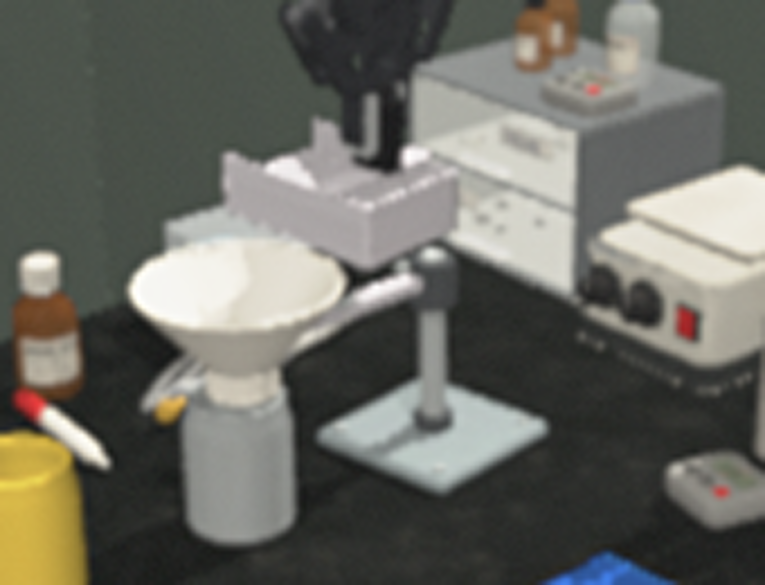

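View pics/t13.png

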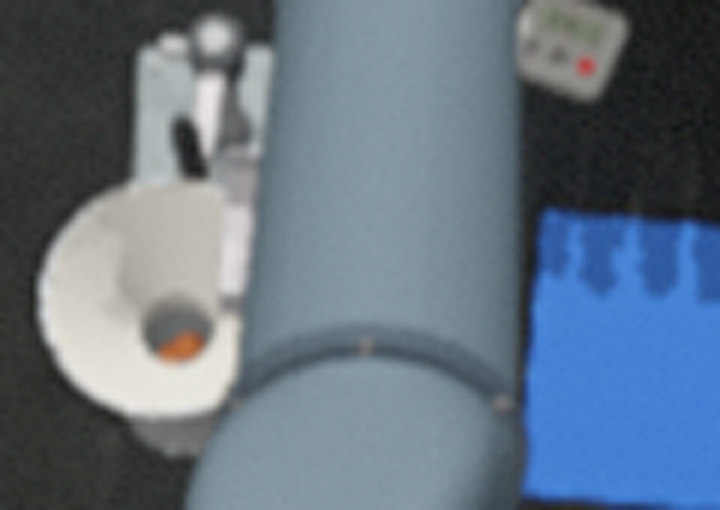

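Emit:
step_arm([
  [0, 3, 20, -0.03, -0.028, -0.01],
  [0, 3, 40, 0, 0, 0],
  [0, 4, 45, 0, 0, 0],
  [20, 4, 45, 0, 0, 0],
  [35, 4, 35, 0, 0, 0],
  [35, 3, 20, 0, 0, 0],
  [35, 2, 10, 0, 0, 0],
  [20, 0, 0, 0, 0, 0],
])

```text
time_s: 15.5
eef_pos: [529.5, -162.2, 150.7]
tcp_rot: [0.548, 0.449, 0.543, -0.45]
contact_force: [0.3, 0.8, -1.8]
finger_gap: 15.4
```

Emit:
step_arm([
  [0, 0, 0, 0, 0, 0],
  [0, 0, 0, 0, 0, 0],
])

```text
time_s: 15.7
eef_pos: [527.9, -159.4, 148.1]
tcp_rot: [0.547, 0.447, 0.546, -0.451]
contact_force: [0.2, 0.1, -1.8]
finger_gap: 14.8
```

```bash
python3 - <<'E'
from h import *
log();to([517,-164,90],10)
im2=robot.grab_frame('scene')
cv2.imwrite('pics/s14.png',im2)
E
```

```text
t 15.7 tcp [ 527.935 -159.447  148.129] gap 14.844852890231667 F [ 0.158  0.123 -1.785]
j [-0.004  0.489  0.277  1.883 -0.174  0.795  0.559]
X [-0.003 -0.005 -1.   ] Y [ 0.981  0.194 -0.003]
shift [ 58.178 -11.407   2.112] rot [0.021 0.004 0.003]
```

View pics/s14.png

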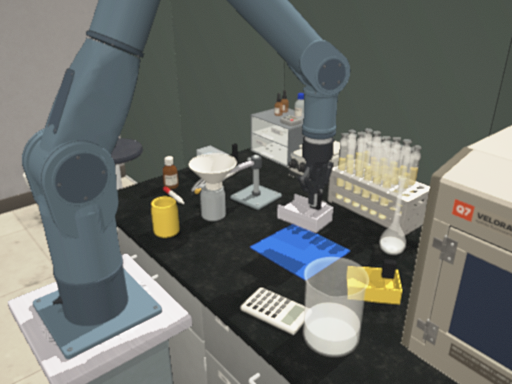

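Emit:
step_arm([
  [10, -11, 2, 0.02, 0.004, 0],
  [25, 0, 0, 0, 0, 0],
  [25, 0, 0, 0, 0, 0],
  [10, 0, 0, 0, 0, 0],
  [0, 0, 0, 0, 0, 0],
  [0, 0, 0, 0, 0, 0],
])

```text
time_s: 16.35
eef_pos: [519.5, -163.0, 82.0]
tcp_rot: [0.544, 0.456, 0.54, -0.453]
contact_force: [-0.4, 0.4, -1.0]
finger_gap: 15.0
```

```bash
python3 - <<'E'
from h import *
log();to([517,-164,58],10)
im2=robot.grab_frame('scene')
cv2.imwrite('pics/s15.png',cv2.resize(im2[180:290,220:380],None,fx=5,fy=5,interpolation=2))
E
```

```text
t 16.35 tcp [ 519.543 -162.951   82.029] gap 15.014524715786413 F [-0.421  0.391 -0.975]
j [ 0.034  0.58   0.243  1.938 -0.223  0.642  0.593]
X [ 0.007 -0.001 -1.   ] Y [0.985 0.174 0.007]
shift [24.012 -2.846  0.534] rot [ 0.     0.002 -0.007]
```

View pics/s15.png

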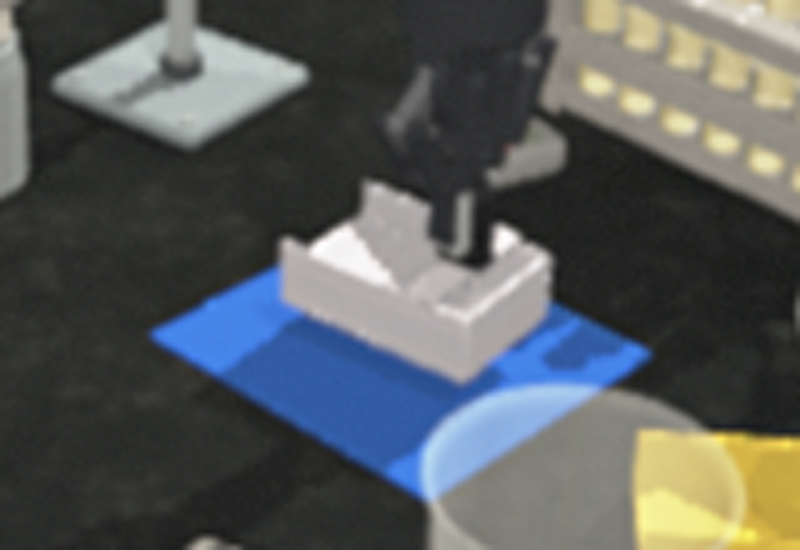

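Emit:
step_arm([
  [10, -2, 0, 0, 0, -0.007],
  [8, 0, 0, 0, 0, 0],
  [3, 0, 0, 0, 0, 0],
  [0, 0, 0, 0, 0, 0],
  [0, 0, 0, 0, 0, 0],
])

```text
time_s: 16.9
eef_pos: [519.4, -163.8, 61.5]
tcp_rot: [0.543, 0.454, 0.54, -0.455]
contact_force: [0.3, -1.0, -1.4]
finger_gap: 15.1
```

```bash
python3 - <<'E'
from h import *
log();to([517,-164,58],10);print('timer',onz('top',278,147,20))
E
```

```text
t 16.9 tcp [ 519.351 -163.764   61.483] gap 15.095589194317409 F [ 0.317 -0.98  -1.353]
j [ 0.043  0.617  0.233  1.941 -0.233  0.605  0.6  ]
X [ 0.004 -0.003 -1.   ] Y [0.985 0.174 0.003]
shift [ 3.475 -2.367 -0.19 ] rot [ 0.     0.004 -0.003]
timer [700.849 -19.931  20.   ]
```

Emit:
step_arm([
  [2.5, 0, 0, 0, 0, 0],
  [2, 0, 0, 0, 0, 0],
  [0, 0, 0, 0, 0, 0],
  [0, 0, 0, 0, 0, 0],
])

```text
time_s: 17.3
eef_pos: [519.8, -163.9, 57.7]
tcp_rot: [0.544, 0.455, 0.54, -0.454]
contact_force: [-0.8, 0.3, -0.6]
finger_gap: 15.0
```

```bash
python3 - <<'E'
from h import *
log()
E
```

```text
t 17.3 tcp [ 519.762 -163.883   57.733] gap 14.972977784121715 F [-0.767  0.291 -0.569]
j [ 0.045  0.624  0.23   1.941 -0.235  0.598  0.603]
X [ 0.004 -0.003 -1.   ] Y [0.985 0.174 0.004]
```

Emit:
step_arm([
  [0.5, 0, 0, 0, 0, 0],
  [0, 0, 0, 0, 0, 0],
  [0, 0, 0, 0, 0, 0],
  [0, 0, 0, 0, 0, 0],
  [0, 0, 0, 0, 0, 0],
  [-20, 0, 0, 0, 0, 0],
  [-40, 0, 0, 0, 0, 0],
  [-40, 0, 0, 0, 0, 0],
], hand=1)

```text
time_s: 18.1
eef_pos: [516.3, -162.5, 155.0]
tcp_rot: [0.541, 0.453, 0.543, -0.456]
contact_force: [0.4, -0.6, -0.2]
finger_gap: 85.0
```

Emit:
step_arm([
  [-45, 0, 0, 0, 0, 0],
  [-45, 0, 0, 0, 0, 0],
  [-30, 0, 0, 0, 0, 0],
  [0, 0, 0, 0, 0, 0],
])

```text
time_s: 18.5
eef_pos: [518.5, -163.2, 285.2]
tcp_rot: [0.543, 0.455, 0.54, -0.455]
contact_force: [0.9, 0.2, -0.9]
finger_gap: 85.6
```

```bash
python3 - <<'E'
from h import *
log();to([527,-60,250],90)
im=robot.grab_frame('scene');cv2.imwrite('pics/s16.png',im)
im=robot.grab_frame('top');cv2.imwrite('pics/t16.png',im)
E
```

```text
t 18.5 tcp [ 518.538 -163.228  285.219] gap 85.64718870285662 F [ 0.857  0.227 -0.945]
j [-0.048  0.301  0.334  1.782 -0.109  1.072  0.498]
X [ 0.004 -0.003 -1.   ] Y [0.985 0.173 0.003]
shift [  34.936   26.104 -100.33 ] rot [-1.397  0.005 -0.   ]
```

View pics/s16.png

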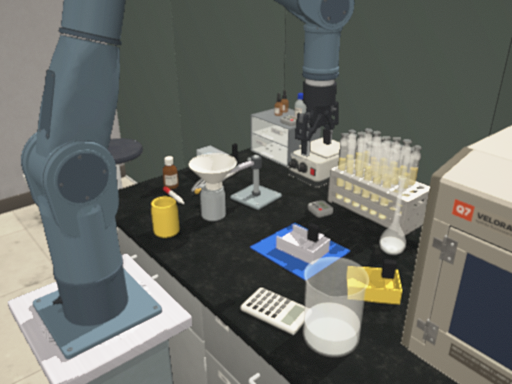

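View pics/t16.png

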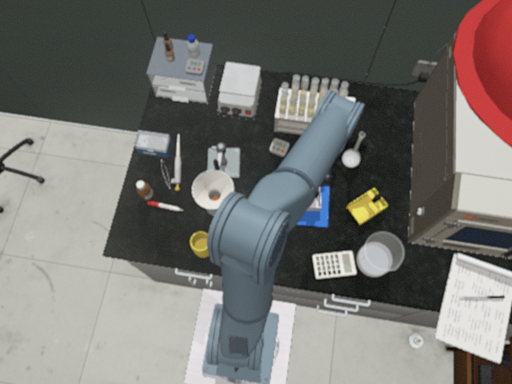

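Emit:
step_arm([
  [0, 6, -30, 0, 0, 0],
  [0, 9, -44, 0, 0, 0],
  [0, 9, -44, 0, 0, 0],
  [0, 9, -44, 0, 0, 0],
  [0, 9, -44, 0, 0, 0],
  [8, 8, -36, 0, 0, 0],
  [10, 4, -18, 0, 0, 0],
  [0, 0, 0, 0, 0, 0],
], hand=-1)

```text
time_s: 19.4
eef_pos: [516.3, 111.0, 247.0]
tcp_rot: [0.535, 0.448, 0.546, -0.463]
contact_force: [0.1, -0.8, -0.7]
finger_gap: -0.1
```

```bash
python3 - <<'E'
from h import *
log();to([528,125,187],10)
E
```

```text
t 19.4 tcp [516.301 111.006 246.973] gap -0.060406036452945344 F [ 0.117 -0.841 -0.68 ]
j [-0.449  0.327  0.189  1.832 -0.072  1.016 -0.059]
X [-0.026 -0.006 -1.   ] Y [ 0.985  0.17  -0.027]
shift [ 59.562  15.492 -11.913] rot [-0.004  0.002  0.027]
```

Emit:
step_arm([
  [10, 14, 0, 0, 0, 0.027],
  [30, 0, 0, 0, 0, 0],
  [20, 0, 0, 0, 0, 0],
  [0, 0, 0, 0, 0, 0],
  [0, 0, 0, 0, 0, 0],
])

```text
time_s: 19.9
eef_pos: [527.4, 106.8, 180.8]
tcp_rot: [0.54, 0.453, 0.54, -0.46]
contact_force: [0.2, -0.4, -0.0]
finger_gap: -0.2
```

```bash
python3 - <<'E'
from h import *
log();to([528,125,187],10)
im=robot.grab_frame('scene');cv2.imwrite('pics/s17.png',cv2.resize(im[100:230,160:330],None,fx=4.5,fy=4.5,interpolation=2))
E
```

```text
t 19.9 tcp [527.445 106.804 180.826] gap -0.2436618258986611 F [ 0.242 -0.385 -0.046]
j [-0.43   0.418  0.182  1.884 -0.09   0.857 -0.036]
X [-0.007 -0.007 -1.   ] Y [ 0.986  0.166 -0.008]
shift [ -6.308   3.52  -17.814] rot [-0.008  0.006  0.008]
```

View pics/s17.png

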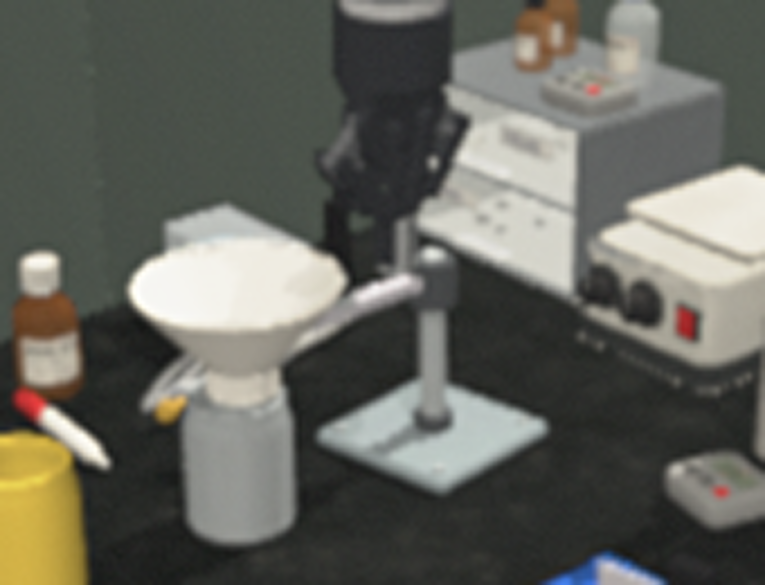

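Emit:
step_arm([
  [-5, 4, -16, 0, 0, 0],
  [0, 3, -18, 0, 0, 0],
  [0, 2, -10, 0, 0, 0],
  [0, 2, -10, 0, 0, 0],
  [0, 4, -9, 0, 0, 0],
  [0, 4, -9, 0, 0, 0],
  [0, 0, 0, 0, 0, 0],
])

```text
time_s: 20.65
eef_pos: [533.3, 172.0, 188.6]
tcp_rot: [0.539, 0.452, 0.537, -0.467]
contact_force: [-0.3, -0.2, -0.3]
finger_gap: -0.1
```

```bash
python3 - <<'E'
from h import *
log()
im=robot.grab_frame('scene');cv2.imwrite('pics/s18.png',cv2.resize(im[100:230,160:330],None,fx=4.5,fy=4.5,interpolation=2))
E
```

```text
t 20.65 tcp [533.35  171.956 188.623] gap -0.109499512251906 F [-0.332 -0.152 -0.34 ]
j [-0.533  0.447  0.174  1.813 -0.079  0.906 -0.168]
X [-0.012 -0.018 -1.   ] Y [ 0.988  0.156 -0.014]
```

View pics/s18.png

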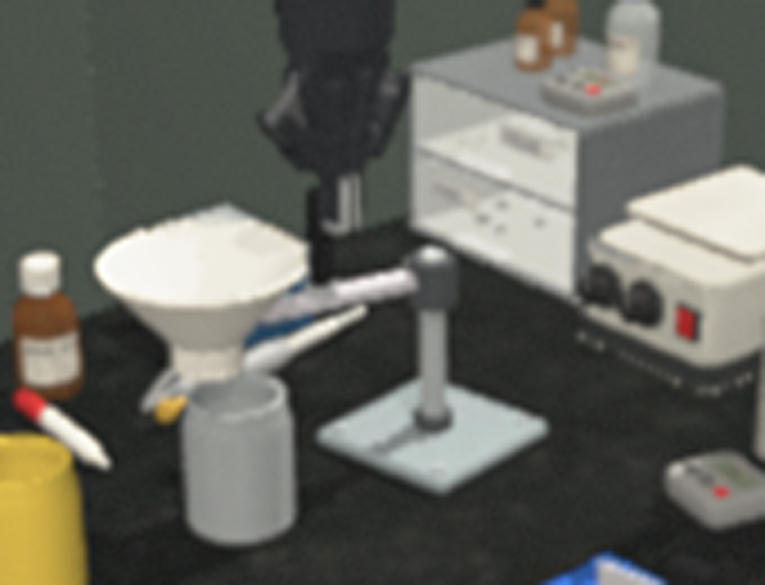

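Emit:
step_arm([
  [0, 5, -9, 0, 0, 0],
  [0, 5, -9, 0, 0, 0],
  [0, 7, -8, 0, 0, 0],
  [0, 7, -8, 0, 0, 0],
  [0, 8, -6, 0, 0, 0],
  [0, 8, -6, 0, 0, 0],
  [0, 0, 0, 0, 0, 0],
])

```text
time_s: 21.4
eef_pos: [566.5, 213.3, 187.6]
tcp_rot: [0.538, 0.45, 0.533, -0.474]
contact_force: [0.5, 0.4, -0.5]
finger_gap: -0.0
```

```bash
python3 - <<'E'
from h import *
log()
im=robot.grab_frame('scene');cv2.imwrite('pics/s19.png',cv2.resize(im[100:230,160:330],None,fx=4.5,fy=4.5,interpolation=2))
E
```

```text
t 21.4 tcp [566.542 213.324 187.572] gap -0.025119817135461547 F [ 0.55   0.426 -0.454]
j [-0.572  0.527  0.175  1.685 -0.081  0.966 -0.225]
X [-0.017 -0.031 -0.999] Y [ 0.989  0.146 -0.021]
```

View pics/s19.png

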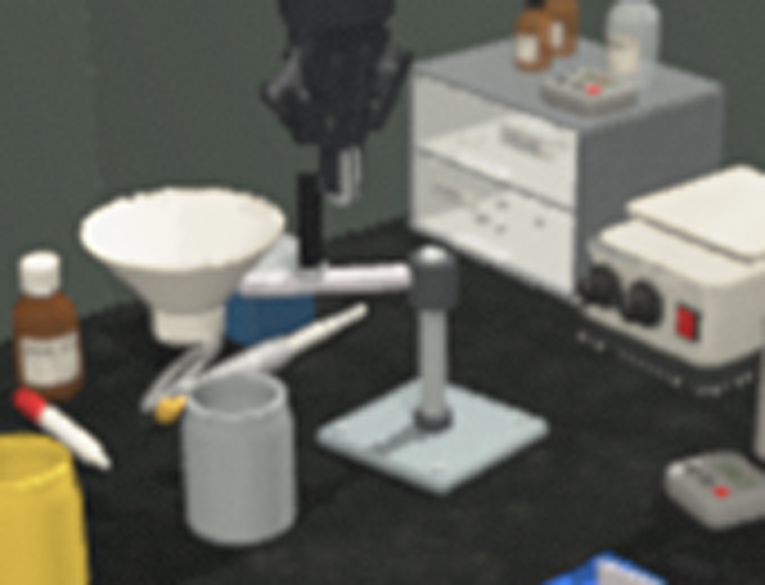

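Emit:
step_arm([
  [0, 0, 15, 0, 0, 0],
  [-20, 0, 20, 0, 0, 0],
  [-40, 0, 20, 0, 0, 0],
  [-30, 0, 40, 0, 0, 0],
  [0, 0, 45, 0, 0, 0],
  [0, 0, 45, 0, 0, 0],
  [0, 0, 0, 0, 0, 0],
])

```text
time_s: 22.15
eef_pos: [594.8, 20.5, 287.2]
tcp_rot: [0.539, 0.45, 0.532, -0.474]
contact_force: [-0.8, 0.2, 0.1]
finger_gap: 0.1
```

```bash
python3 - <<'E'
from h import *
log()
im=robot.grab_frame('scene');cv2.imwrite('pics/s20.png',cv2.resize(im[100:290,140:390],None,fx=3.2,fy=3.2,interpolation=2))
im=robot.grab_frame('top');cv2.imwrite('pics/t20.png',cv2.resize(im[120:250,130:330],None,fx=4,fy=4,interpolation=2))
E
```

```text
t 22.15 tcp [594.842  20.524 287.224] gap 0.1361767688460374 F [-0.847  0.191  0.134]
j [-0.311  0.403  0.248  1.626 -0.073  1.143  0.097]
X [-0.015 -0.032 -0.999] Y [ 0.989  0.147 -0.02 ]
```

View pics/s20.png

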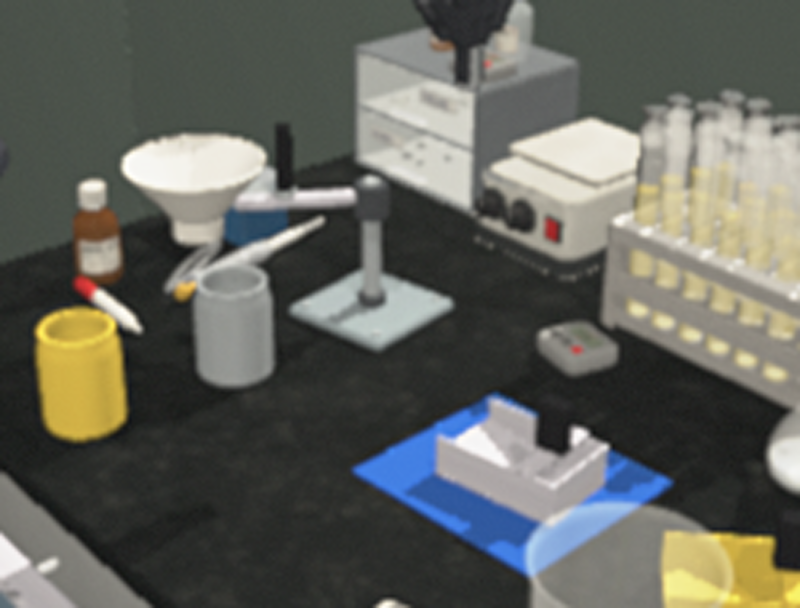

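View pics/t20.png

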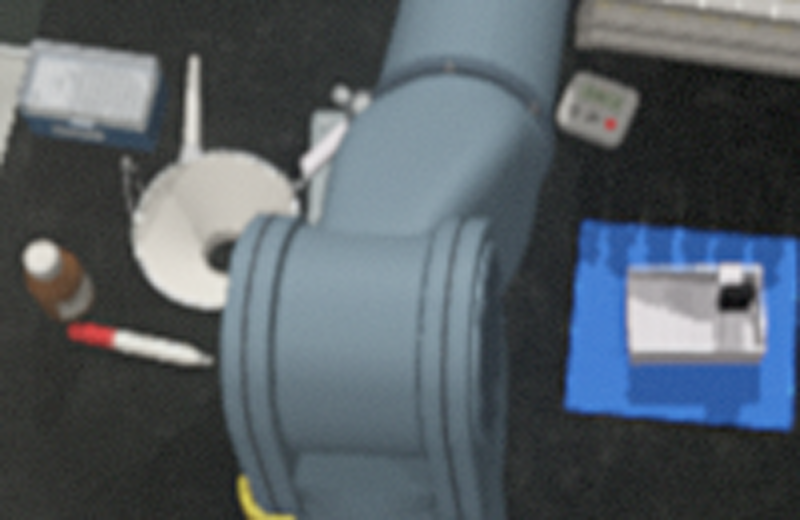

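Emit:
step_arm([
  [-10, 8, 40, 0, 0, 0],
  [0, 8, 48, 0, 0, 0],
  [0, 8, 48, 0, 0, 0],
  [0, 8, 48, 0, 0, 0],
  [0, 8, 48, 0, 0, 0],
  [0, 0, 0, 0, 0, 0],
])

```text
time_s: 22.85
eef_pos: [673.0, -190.0, 297.8]
tcp_rot: [0.541, 0.445, 0.542, -0.464]
contact_force: [0.2, -0.1, -0.5]
finger_gap: -0.1
```

```bash
python3 - <<'E'
from h import *
log()
F=onz('top',183.9,177.1,177);print('funnel',F,np.hypot(*(F-[610.5,173,0])[:2]),'to jar',np.hypot(*(F-[441.5,168.6,0])[:2]))
im=robot.grab_frame('top');cv2.imwrite('pics/t21.png',cv2.resize(im[120:250,130:330],None,fx=4,fy=4,interpolation=2))
cv2.imwrite('pics/t21j.png',cv2.resize(im[180:220,195:235],None,fx=12,fy=12,interpolation=2))
cv2.imwrite('pics/t21f.png',im)
h=cv2.cvtColor(im,cv2.COLOR_BGR2HSV);m=cv2.inRange(h,(5,150,120),(18,255,255));print(cv2.connectedComponentsWithStats(m)[2:])
E
```

```text
t 22.85 tcp [ 672.973 -189.962  297.782] gap -0.14654609856119225 F [ 0.167 -0.143 -0.457]
j [ 0.023  0.594  0.291  1.312 -0.143  1.272  0.485]
X [-0.02 -0.02 -1.  ] Y [ 0.985  0.173 -0.023]
funnel [467.256 264.845 177.   ] 170.16010955204584 to jar 99.6317020869162
(array([[     0,      0,    512,    384, 196576],
       [   212,    196,      8,      6,     32]], dtype=int32), array([[255.506, 191.499],
       [215.812, 198.531]]))
```

View pics/t21.png

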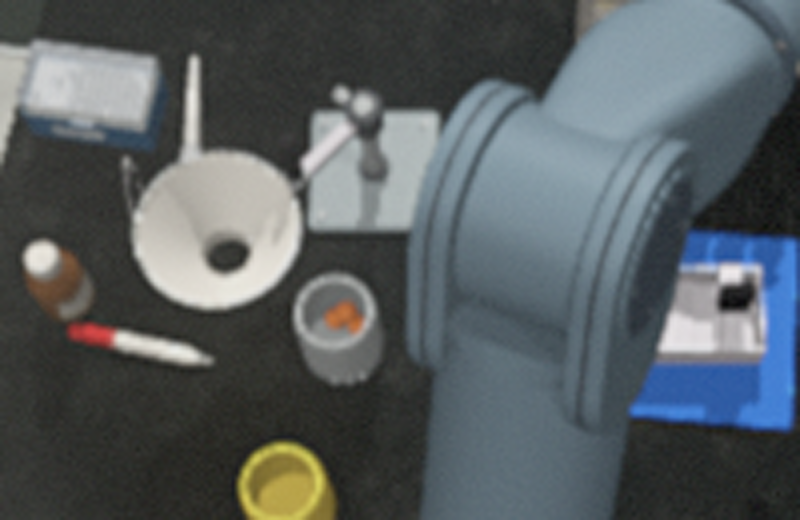

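View pics/t21j.png

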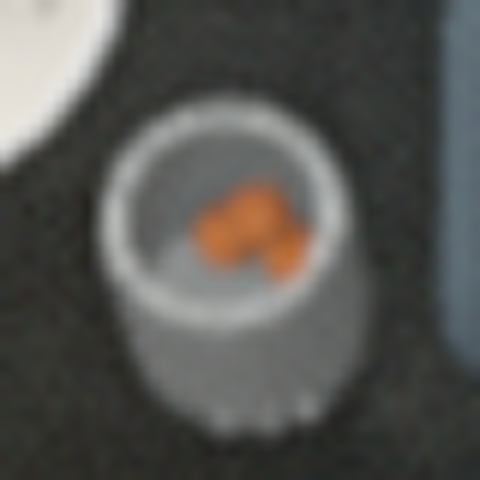

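Emit:
step_arm([
  [0, -8, -30, 0, 0, 0.02],
  [0, -11, -45, 0, 0, 0],
  [0, -11, -45, 0, 0, 0],
  [0, -11, -45, 0, 0, 0],
  [0, -11, -45, 0, 0, 0],
  [0, -11, -45, 0, 0, 0],
  [0, -11, -45, 0, 0, 0],
  [0, -11, -40, 0, 0, 0],
])

```text
time_s: 23.7
eef_pos: [518.6, 153.1, 290.8]
tcp_rot: [0.546, 0.447, 0.545, -0.452]
contact_force: [0.6, -0.3, -1.1]
finger_gap: -0.3
```

Emit:
step_arm([
  [0, -6, -30, 0, 0, 0],
  [0, 0, 0, 0.14, 0, 0],
  [0, 0, 0, 0.14, 0, 0],
  [0, 0, 0, 0.14, 0, 0],
  [0, 0, 0, 0.14, 0, 0],
  [0, 0, 0, 0.14, 0, 0],
  [0, 0, 0, 0.1, 0, 0],
  [0, 0, 0, 0, 0, 0],
])

```text
time_s: 24.5
eef_pos: [488.7, 208.7, 289.6]
tcp_rot: [-0.328, -0.621, -0.335, 0.627]
contact_force: [-0.4, -1.1, 0.3]
finger_gap: -0.1
```

```bash
python3 - <<'E'
from h import *
log();to([515,190,188],-40)
E
```

```text
t 24.5 tcp [488.708 208.735 289.618] gap -0.08985289349752017 F [-0.416 -1.051  0.275]
j [-0.703  0.279  0.27   1.792 -0.093  1.09  -0.993]
X [-0.012  0.004 -1.   ] Y [ 0.829 -0.56  -0.012]
shift [101.22   33.507   0.496] rot [0.104 0.004 0.012]
```

Emit:
step_arm([
  [0, 33, 0, 0.1, 0, 0.012],
  [0, 0, 0, 0, 0, 0],
  [30, 0, 0, 0, 0, 0],
  [40, 0, 0, 0, 0, 0],
  [26, 0, 0, 0, 0, 0],
  [0, 0, 0, 0, 0, 0],
])

```text
time_s: 25.1
eef_pos: [511.8, 198.9, 191.4]
tcp_rot: [-0.308, -0.636, -0.311, 0.636]
contact_force: [0.0, 0.1, -0.0]
finger_gap: 0.1
```

```bash
python3 - <<'E'
from h import *
log();to([515,190,188],-40);to([541,221,188],-40)
im=robot.grab_frame('scene');cv2.imwrite('pics/s22.png',cv2.resize(im[100:230,160:330],None,fx=4.5,fy=4.5,interpolation=2))
E
```

```text
t 25.1 tcp [511.777 198.889 191.445] gap 0.1460450681577982 F [ 0.041  0.124 -0.002]
j [-0.658  0.422  0.267  1.858 -0.146  0.881 -0.986]
X [-0.002  0.004 -1.   ] Y [ 0.787 -0.617 -0.004]
shift [3.405 8.036 5.008] rot [ 0.033 -0.002  0.004]
shift [  3.465   9.35  -35.43 ] rot [ 0.033 -0.002  0.004]
```

View pics/s22.png

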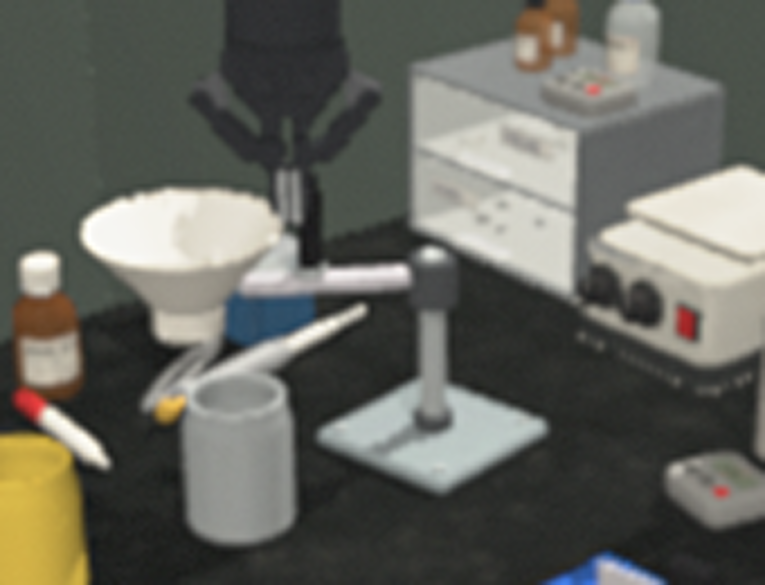

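Emit:
step_arm([
  [2, 9, 0, 0, 0, 0],
  [0, 0, -14, 0, 0, 0],
  [0, -1, -10, 0.08, 0, 0],
  [0, -2, -10, 0.12, 0, 0],
  [0, -2, -10, 0.12, 0, 0],
  [0, -2, -10, 0.12, 0, 0],
  [0, 0, 0, 0, 0, 0],
])

```text
time_s: 25.85
eef_pos: [547.0, 235.2, 195.9]
tcp_rot: [-0.158, -0.683, -0.162, 0.695]
contact_force: [0.5, 0.7, 0.8]
finger_gap: 0.0
```

```bash
python3 - <<'E'
from h import *
log()
im=robot.grab_frame('scene');cv2.imwrite('pics/s23.png',cv2.resize(im[100:230,160:330],None,fx=4.5,fy=4.5,interpolation=2))
E
```

```text
t 25.85 tcp [546.978 235.172 195.919] gap 0.02610945503719144 F [0.507 0.723 0.772]
j [-0.744  0.511  0.367  1.725 -0.226  0.963 -1.4  ]
X [-0.017  0.002 -1.   ] Y [ 0.442 -0.897 -0.009]
```

View pics/s23.png

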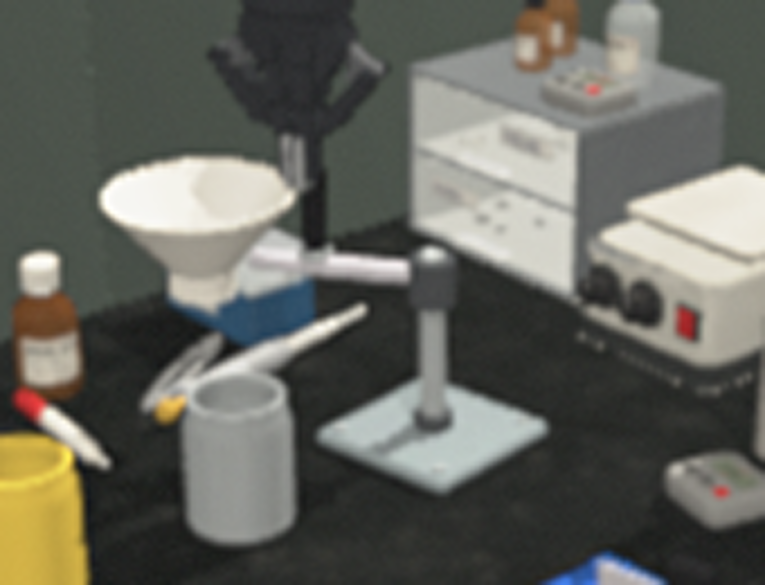

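Emit:
step_arm([
  [0, 0, 10, 0, 0, 0],
  [-20, 0, 10, 0, 0, 0],
  [-40, 0, 0, 0, 0, 0],
  [-40, 0, 0, 0, 0, 0],
  [0, 45, 0, 0, 0, 0],
  [0, 48, 0, 0, 0, 0],
  [0, 48, 0, 0, 0, 0],
  [0, 48, 0, 0, 0, 0],
])

```text
time_s: 26.7
eef_pos: [617.3, 56.1, 307.1]
tcp_rot: [0.169, 0.686, 0.177, -0.685]
contact_force: [0.8, 1.1, 0.9]
finger_gap: -0.0
```

Emit:
step_arm([
  [0, 48, 0, 0, 0, 0],
  [0, 48, 0, 0, 0, 0],
  [0, 48, 0, 0, 0, 0],
  [0, 20, 0, 0, 0, 0],
  [0, 0, 0, 0, 0, 0],
  [0, 0, 0, 0, 0, 0],
])

```text
time_s: 27.3
eef_pos: [695.4, -108.1, 311.8]
tcp_rot: [0.171, 0.689, 0.174, -0.682]
contact_force: [0.6, 0.2, 0.3]
finger_gap: 0.1
```

```bash
python3 - <<'E'
from h import *
log()
im=robot.grab_frame('top');cv2.imwrite('pics/t24.png',cv2.resize(im[120:250,130:330],None,fx=4,fy=4,interpolation=2))
im=robot.grab_frame('scene');cv2.imwrite('pics/s24.png',cv2.resize(im[100:290,140:390],None,fx=3.2,fy=3.2,interpolation=2))
E
```

```text
t 27.3 tcp [ 695.426 -108.123  311.815] gap 0.07277308697513839 F [0.634 0.15  0.254]
j [-0.189  0.602  0.471  1.309 -0.28   1.287 -0.791]
X [ 0.009  0.007 -1.   ] Y [ 0.472 -0.881 -0.002]
```

View pics/t24.png

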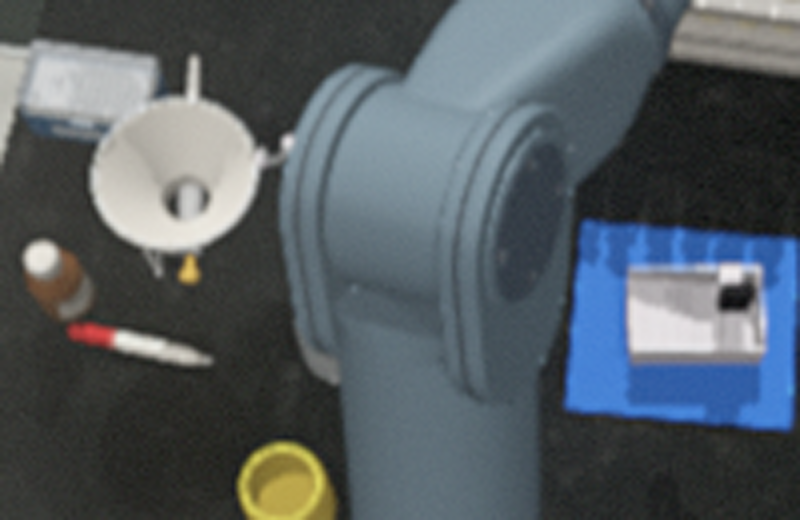

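View pics/s24.png

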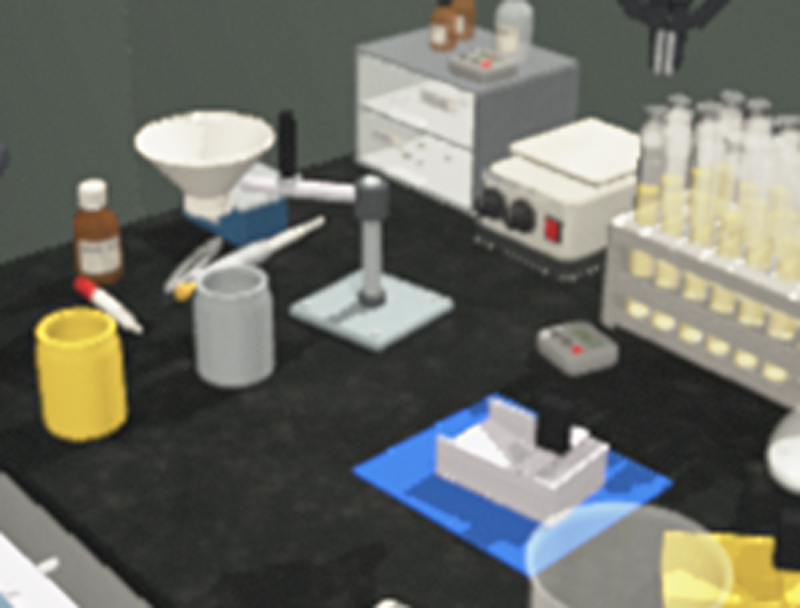

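```bash
python3 - <<'E'
from h import *
F=onz('top',173.1,162.6,177);print('funnel',F,'r',np.hypot(*(F-[610.5,173,0])[:2]),'to jar',np.hypot(*(F-[441.5,168.6,0])[:2]))
f=lambda u,v:((u+.5)/4-.5+130,(v+.5)/4-.5+120)
c=np.mean([onz('top',*f(*p),41) for p in((627,268),(765,263),(766,362),(632,362))],0)
m=np.mean([onz('top',*f(*p),3) for p in((583,220),(806,236),(793,430),(566,411))],0);print('scoop',c,'mat',m)
print(robot.get_state()['joint_velocities'])
robot.finish_job()
E
```

```text
funnel [512.31797977 311.67108304 177.        ] r 169.9099125002993 to jar 159.63872042882284
scoop [ 507.67076509 -140.20859817   41.        ] mat [ 511.30417749 -133.79604421    3.        ]
[-0.01837996  0.00298413 -0.01161828 -0.00109649 -0.00740336  0.00276837
 -0.00494529]
the job is handed in; nothing more can be done
```

I swung the funnel over the jar, poured the balls through it, stood the empty scoop back on the blue mat and swung the funnel clear. The job is handed in, at about 27 s. No verdict is reported.

**Last checks**
- **Funnel:** it measures about 160 mm from the jar's axis; more than 102 mm is needed.
- **Scoop:** it is empty and looks level in both views, about 7 mm from the mat's centre, released. In the last views the gripper is clear of everything.
- **Jar:** it looks unmoved in the side view. In the last top view the arm hid it.
- **Bystanders:** the bottle, timer and marker look unmoved.

**What was off or uncertain**
- **Spout centring:** I measured the spout about 7 mm off the jar's centre during the pour, inside the 14 mm limit, and did not correct it.
- **Ball count:** the top view showed only three of the six balls, because the jar wall hides most of its floor. I count all six in because the wrist load fell from about 3.0 N to 1.4 N, and no ball was visible in the scoop, the funnel or on the bench.
- **Second push:** my first push left the funnel about 100 mm from the jar's axis, just short of the limit. I pushed it again from a better angle.

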